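Get the dropped chuck key out of the downdraft box

ROBOT

A 6-joint arm with a two-finger parallel gripper is mounted at the origin on the work surface. World frame = base frame: x ahead of the robot, y to its left, z up, the work surface at z = 0. Lengths are in mm, angles in rad, forces in N, time in s.
With the tool pointing down it reaches from about 300 to 775 mm from the base axis. Payload 14.6 kg.
Tool frame: the origin (TCP) lies at the very end of the fingers, on their centre line; the grasp point (between the pads) lies 19 mm behind it; z points along the fingers, y is the line along which they close (so a half turn about z gives the same grasp; the last joint's range is limited). The gripper opens to 94 mm and grips with 3 to 60 N. Pads are 16 mm wide; open, the fingers measure 119 mm over their backs; the gripper's body (75 mm by 177 mm) begins 78 mm behind the grasp point.
Start: joints at [-1.296, 0.3, 1.521, -0, 1.321, -0.067], TCP at [184.344, -518.176, 205.446] pointing down, gripper open.
Joint ranges: [-3.03, 3.03], [-0.79, 2.21], [0.23, 2.52], [-1.04, 4.18], [0, 3.07], [-2.55, 2.55]. Speed limits (rad/s): [2.22, 2.22, 2.57, 3.14, 3.14, 3.14].

INTERFACE

Orientations are given as [roll, pitch, yaw] about the fixed x, y, z axes, in that order (R = Rz(yaw) Ry(pitch) Rx(roll)).
In Python, from cell import manip, eyes, ticket gives the robot as it stands. The module is installed in compiled form; this text tells all that it offers.
- The arm moves only by the tool arm_command, never from a script. Its argument "plan" is a list of rows, each a list of 5 numbers: the opening, from -1 (shut) to 1 (fully open), then the shift along the tool's x, y, z in m, then the turn about the tool's z in rad. In form: [[jaw, dx, dy, dz, roll], ...]. A call has 1 to 20 rows; each row shifts and turns the commanded pose from where the row before left it, along the tool's axes as they then stand; what a row does not reach is not made up. A row lasts 1/8 s, in which the tool goes at most 62.5 mm and 10.7 degrees, less where a joint would pass 70% of its speed; a pose out of reach is approached as far as the arm can. A call is refused whole if a number of a shift passes 0.0625 or a number of a turn 0.188, either way. A call with a gripper value outside its range is refused whole. The fingers move at their own pace and stop on an object; "newtons" is the grip in N (left out, the last holds). Time passes only in rows, so rows that do not move let the fingers close. It gives the time, the measured TCP pose, the force, the opening and the grip force at its end, in the units of the state.
- manip.read_state(): the state, without advancing time (a new reading comes with each control period).
- eyes.camera(name): name is "scene" or "side" or "wrist"; returns a dict with "img" (384x512x3 uint8, blue, green, red), "z_map" (384x512 float32, mm along the optical axis (not along the pixel's ray), 0 where there is no reading), "fx", "fy", "cx", "cy" (pixels), "eye" and "orientation" of the camera in the world. Camera axes: x right, y down, z forward; pixel columns grow to the right and rows downward; lengths in mm; the calibration is good to about 2 mm. A picture is of the moment at which its call begins.
- ticket.sign_off(): hands the job in; it is judged then, once.
The state is a dict: "clock": time; "joints": joint angles; "qd": joint speeds; "effort": joint torques, N m; "eef_pos": TCP position; "eef_rot": TCP orientation; "wrist_force": force on the tool from outside, world axes, zero at the start; "moment": the same for the moment, N m; "finger_gap": finger opening in mm; "finger_force": force on a finger pad.
Only numpy, scipy, OpenCV 4.12 (cv2) and the standard library are available. Lean on these libraries where they do the work, as an engineer would, in place of code of your own. Each camera call takes 0.05 s, during which the arm holds its last target. There are 200 camera calls.

TASK

The drill's chuck key has fallen through the grate of the downdraft box: stand the brass hub and the blue bracket aside upright on the green mat, turn the two red turn buttons aside, lift the grate out and lay it flat on the mat beside them, and put the key in the round parts dish. Then leave the box as it was: grate flat in its recess, both buttons turned back across its ends to lock it, hub and bracket upright on the grate each where it stood before. Carry the hub and bracket upright and do not disturb the spray can.

Things in the scene. Friction and masses are not known exactly. Their poses are not given: they have to be found in the camera images.
- box: Fixed downdraft box, sage green, 280 x 174 mm (x, y), 80 mm high, aluminium rim. Origin: centre of underside; x long axis, away from the robot. Grate recess in the rim 200 x 130 mm, 14 deep, upper 6 mm bevelled 45 deg; inside its ledge a 172 x 102 mm opening to the catch pan, floor 44 mm above the bench. Turn button pivots on the rim at box x = -117 (near) and +117 mm (far), y = 0.
- turn_near (a joint): Red turn button, near end of the box: bar 64 x 14 mm turning about a vertical screw in its middle, top 7 mm above the rim; on it a fin 34 mm long, 10 thick, top 29 mm above the rim. Angle in rad, + is counter-clockwise from above, range -1.6..1.6. At 0 bar and fin lie along box x, 10 mm over the grate's edge (locked); 1.3 or more either way frees the grate. Stays where left (0.05 N m).
- turn_far (a joint): The same red turn button at the box's far end (pivot at x = +117 mm, y = 0 of the box), with the same shape, zero, sign and range.
- grate_grip (a point): Lift-out steel grate 190 (x) x 120 mm (y), 12 thick, 0.6 kg, slots between 5 mm bars. Point: middle of its bow handle, a bar of 10 mm diameter, 65 mm long along grate y, 52 mm above the grate's underside (40 above its top). At home (long side along box x, 5 mm play all round) the point is over the box's centre, 118 mm above its origin. z up.
- hub_mid (a point): Brass flanged hub, a workpiece standing on the grate on one side (near or far) of the handle: round flange 54 mm diameter and 8 mm thick below, round hub 34 mm diameter above, 64 mm high. The point is on its axis, half-way up (32 mm above its underside); z up.
- bracket_mid (a point): Blue T-shaped bracket, a workpiece standing on the grate on the other side of the handle: base plate 44 mm (x) x 52 mm (y), 8 mm thick, with an upright web 10 mm thick (y), 44 mm long (x), its top 64 mm above the underside. The point is in the web's middle, half-way up (32 mm above the underside); z up.
- key_mid (a point): Drill chuck key lying on the pan floor, seen through the grate: steel shaft 9 mm diameter, 48 mm long, along x; bevel head (18 mm diameter) at the +x end; bright green T-bar (10 mm diameter, 56 mm long, along y) at the -x end; 66 mm over all. Point: middle of the shaft, 7 mm above the surface the key lies on.
- mat: Dark green rubber mat fixed to the bench beside the box, the side area: 240 mm (x) x 220 mm (y), 3 mm thick. Origin: centre of its underside. It has room for the grate with its long side along x next to the two workpieces in a row along x.
- dish: Round aluminium-coloured parts dish fixed to the bench on the other side of the box, open above: 156 mm across the rim, 24 mm high, flat inner floor about 130 mm across and 5 mm above the bench. Origin: centre of its underside.
- can_mid (a point): Grey and white spray can, 58 mm diameter, 178 mm high, standing on the bench beyond the box; to be left alone. The point is half-way up.
There are look-alikes about, which are no part of the job. Of the things that look like the part that bears bracket_mid, the smallest one is meant.

How it is judged (in metres and radians):
On the way, in this order (a step that is already met when the one before it is completed fails the run):
1. hub and bracket both stand upright on the mat (x of hub_mid in the frame of mat between -0.12 and 0.12 m and y of hub_mid in the frame of mat between -0.11 and 0.11 m and z of each of hub_mid, bracket_mid in the frame of mat below 0.045 m and angle between each of hub_mid, bracket_mid's own z axis and vertical below 0.15 rad and x of bracket_mid in the frame of mat between -0.12 and 0.12 m and y of bracket_mid in the frame of mat between -0.11 and 0.11 m), for 0.2 s.
2. the grate lies flat on the mat, with hub and bracket standing on the mat too (all of step 1 and x of grate_grip in the frame of mat between -0.12 and 0.12 m and y of grate_grip in the frame of mat between -0.11 and 0.11 m and z of grate_grip in the frame of mat below 0.062 m and angle between grate_grip's own z axis and vertical below 0.08 rad), for 0.2 s.
3. the chuck key lies in the dish (horizontal distance between key_mid and dish below 0.055 m and z of key_mid in the frame of dish below 0.03 m), for 0.2 s.
At the end, for the whole second after the job is handed in: Grate seated (handle within 12 mm of box centre, height within 4 mm), both buttons within 0.3 rad of locked, hub and bracket upright within 20 mm of where each stood at the start, key lying in the dish within 55 mm of its centre, everything at rest (all of step 3 and horizontal distance between grate_grip and box below 0.012 m and z of grate_grip in the frame of box between 0.114 and 0.122 m and angle between the x axis of grate_grip and the x axis of box, either way round below 0.12 rad and angle between grate_grip's own z axis and vertical below 0.04 rad and value of joint turn_near between -0.3 and 0.3 rad and value of joint turn_far between -0.3 and 0.3 rad and distance of each of hub_mid, bracket_mid from where it was at the start of the episode below 0.02 m and angle between each of hub_mid, bracket_mid's own z axis and vertical below 0.08 rad and linear speed of each of hub, bracket, grate, key below 0.02 m/s); the robot touches nothing.
It fails at once if the spray can is shoved or knocked over (distance of can_mid from where it was at the start of the episode above 0.03 m or angle between can_mid's own z axis and vertical above 0.4 rad).
It fails at once if the hub or the bracket is tipped over (angle between any of hub_mid, bracket_mid's own z axis and vertical above 0.6 rad).
It also fails if it takes over 147 s, if anything falls off the work surface, if the arm or the gripper's body presses on something with over 40 N, if the wrist force passes 120 N, or if a joint passes its speed limit or range.

## Working session

There is one attempt and no reset: what is moved stays moved. The work goes in short steps, Python scripts to look and compute and a tool call to move; the robot and the scene stay as the last step left them, time stands still between calls to the robot, and variables do not carry over. Pictures are saved under pics/ and viewed, at most 14 in all, crops included, and the job is handed in when it is done.

Besides the shell and the picture viewer there is one more tool, called after ">>>" as name(argument=value, ...) on one line, values as JSON. arm_command: Moves the arm, as the interface text tells. Its arguments: {"type":"object","properties":{"plan":{"type":"array"},"newtons":{"type":"number"}},"required":["plan"]}

```bash
mkdir -p pics
cat > h.py <<'E'
import numpy as np, cv2
from cell import manip, eyes, ticket
from scipy.spatial.transform import Rotation as R
np.set_printoptions(precision=1,suppress=True)
def cam(n):
    c=eyes.camera(n); c['img']=np.array(c['img']); return c
def rot(c):
    o=np.array(c['orientation'],float)
    return o if o.shape==(3,3) else (R.from_euler('xyz',o).as_matrix() if o.size==3 else R.from_quat(o).as_matrix())
def cloud(c):
    z=np.array(c['z_map']); v,u=np.mgrid[:z.shape[0],:z.shape[1]]
    p=np.stack([(u-c['cx'])/c['fx']*z,(v-c['cy'])/c['fy']*z,z],-1)
    P=p@rot(c).T+np.array(c['eye']); P[z==0]=np.nan; return P
def plane(c,u,v,h):
    d=rot(c)@np.array([(u-c['cx'])/c['fx'],(v-c['cy'])/c['fy'],1]); e=np.array(c['eye'],float)
    return e+d*(h-e[2])/d[2]
E
python3 - <<'E'
from h import *
import pickle
ims=[]
for n in('scene','side','wrist'):
    c=cam(n); pickle.dump(dict(c),open(n+'.pkl','wb')); print(n,c['eye'],c['orientation'],c['fx'],c['cx'],c['cy']); cv2.imwrite(f'pics/{n}0.png',c['img'])
print(manip.read_state())
E
```

```text
scene [ 963.4 -296.3  965.2] [-2.6  0.   0.9] 424.8137107368247 263.7377288480965 192.8779622230145
side [ 61.1 611.2 905.2] [-2.4 -0.  -2.5] 497.68210508433384 256.391085400662 194.82794635630853
wrist [ 253.8 -495.3  384.1] [ 2.9  0.  -1.2] 346.2885391239844 255.63515655673572 193.34264056410404
{'clock': 0.15, 'joints': array([-1.3,  0.3,  1.5, -0. ,  1.3, -0.1]), 'qd': array([ 0., -0., -0., -0.,  0.,  0.]), 'effort': array([  0. , -53.2, -35.3,   0.1,   0. ,  -0. ]), 'eef_pos': array([ 184.3, -518. ,  205. ]), 'eef_rot': array([-3.1, -0. ,  0.3]), 'wrist_force': array([-0.8, -0.5,  1. ]), 'moment': array([0., 0., 0.]), 'finger_force': 0.0, 'finger_gap': 94.1270468048897}
```

View pics/scene0.png

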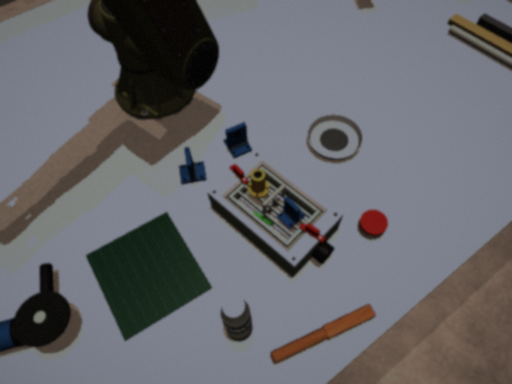

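View pics/side0.png

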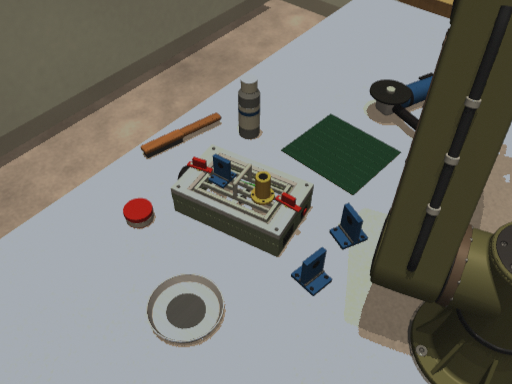

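The scene view (first picture) shows the box around (275,215), with the brass hub near the robot at (258,182) and a blue bracket at (291,210). The key's green T-bar shows at (263,217). The mat is at (150,272), the dish at (334,138) and the can at (237,322).

Candidates for the bracket (scene pixels): (291,210) on the grate, and (190,172) and (237,140) on the bench. By the description, the one on the grate is meant; I'll check the sizes before acting.

```bash
cat > m.py <<'E'
from h import *
import pickle
def comps(mask,amin=20):
    n,l,s,ce=cv2.connectedComponentsWithStats(mask.astype(np.uint8)); return [(l==i,s[i],ce[i]) for i in range(1,n) if s[i][4]>=amin]
if __name__=='__main__':
  for n in('scene','side'):
    c=pickle.load(open(n+'.pkl','rb')); P=cloud(c); hsv=cv2.cvtColor(c['img'],cv2.COLOR_BGR2HSV); H,S,V=[hsv[...,i].astype(int) for i in range(3)]
    M={'blue':(H>98)&(H<118)&(S>140),'red':((H<5)|(H>174))&(S>170)&(V>70),'brass':(H>18)&(H<32)&(S>130),'mat':(H>50)&(H<90)&(S>100)&(V<110),'key':(H>45)&(H<75)&(S>120)&(V>100)}
    for k,m in M.items():
      for mm,s,ce in comps(m,12):
        q=P[mm]; q=q[~np.isnan(q[:,0])]
        if len(q)<5: print(n,k,ce,'nodepth');continue
        print(n,k,ce,s[4],'mean',q.mean(0),'p2',np.percentile(q,2,0),'p98',np.percentile(q,98,0))
        if k=='mat':
          r=cv2.minAreaRect(q[:,:2].astype(np.float32)); print('  rect',r)
    # box rim: points z 75..85
    m=(abs(P[...,2]-80)<5)&(abs(P[...,0]-500)<400)
    for mm,s,ce in comps(m,300):
        q=P[mm]; print(n,'rim',ce,s[4],q.mean(0),cv2.minAreaRect(q[:,:2].astype(np.float32)))
    m=(P[...,2]>16)&(P[...,2]<30)
    for mm,s,ce in comps(m,60):
        q=P[mm]; print(n,'z24',ce,s[4],q.mean(0),cv2.minEnclosingCircle(q[:,:2].astype(np.float32)))
E
python3 m.py
python3 - <<'E'
import cv2,numpy as np
a=cv2.imread('pics/scene0.png')[110:285,170:350]; b=cv2.imread('pics/side0.png')[130:310,160:380]
f=lambda x:cv2.resize(x,(400,400*x.shape[0]//x.shape[1]),interpolation=cv2.INTER_CUBIC)
a,b=f(a),f(b);h=min(len(a),len(b)); cv2.imwrite('pics/crop.png',np.hstack([a[:h],b[:h]]))
E
```

```text
scene blue [235.6 135.2] 288 mean [341.9  65.1  55.3] p2 [334.   41.1  20.4] p98 [347.3  90.2  85.6]
scene blue [240.2 149.6] 129 mean [359.9  64.1  10.5] p2 [347.2  40.9   6.2] p98 [372.2  86.8  14.4]
scene blue [187.1 169.4] 243 mean [345.6 -94.3  40.3] p2 [ 313.9 -114.5    7.5] p98 [365.8 -73.7  86.5]
scene blue [199.9 171.1] 117 mean [351.7 -63.4  10.8] p2 [328.6 -78.6   6.6] p98 [373.8 -47.3  14.2]
scene blue [290.4 213. ] 327 mean [636.7  13.1 108.9] p2 [615.8  -4.4  84.1] p98 [653.5  40.5 143.3]
scene blue [  5.4 335.8] 311 mean [ 479.  -619.3   59.7] p2 [ 451.5 -641.1   39.7] p98 [ 497.8 -601.8   69.5]
scene red [236.4 169. ] 39 mean [461.2 -12.8 104.7] p2 [438.4 -15.7  85.6] p98 [479.   -8.6 112.7]
scene red [373.3 222.3] 485 mean [750.6 183.8  34.2] p2 [722.3 155.4  30.4] p98 [778.6 213.3  37.6]
scene red [308.5 227.4] 64 mean [686.6  25.1 101.7] p2 [666.7  18.1  85.1] p98 [708.7  32.8 111.3]
scene red [322.5 238.8] 13 mean [721.1  39.7  80.3] p2 [712.8  31.9  39.9] p98 [724.5  56.6  89.6]
scene brass [108.5   2.2] 15 mean [188.3 -95.8 443. ] p2 [166.4 -98.1 427.5] p98 [204
[... 7663 characters left out ...]
.9] ((573.81005859375, 35.98469161987305), 152.17654418945312)
side z24 [139.8 220. ] 100 [726.5 202.5  23.1] ((737.9695434570312, 195.17747497558594), 30.847658157348633)
side z24 [348.3 232.4] 106 [335.8 -72.3  22.2] ((337.953369140625, -79.54145050048828), 29.633968353271484)
side z24 [311.5 276.2] 96 [333.5  77.   21.5] ((336.7268371582031, 71.77980041503906), 29.52284049987793)
side z24 [183.  299.5] 710 [503.6 287.2  22.4] ((488.9646911621094, 296.0335693359375), 78.48250579833984)
side z24 [428.7 344.2] 333 [73.9 61.5 20.8] ((75.9451675415039, 58.91987228393555), 37.19293212890625)
side z24 [453.6 374. ] 254 [12.8 87.5 22.5] ((10.261223793029785, 92.47418975830078), 40.55933380126953)
```

View pics/crop.png

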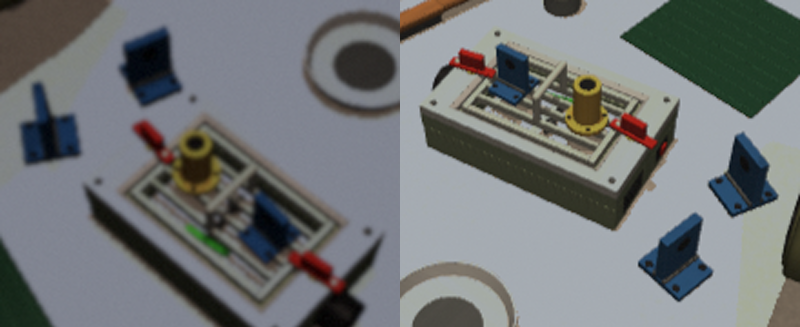

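The crop shows the T-shaped bracket on the grate and the two larger blue look-alikes on the bench. The bench ones are 86 mm tall and the grate one is 64 mm (144 − 78), so the grate bracket is the smallest, and it is the right one. Next I'll get precise centres for the hub and bracket.

```bash
cat >> h.py <<'E'
B0=np.array([578.4,10.1]);BY=0.173
def Rz(a): return np.array([[np.cos(a),-np.sin(a)],[np.sin(a),np.cos(a)]])
def go(x,y,z,yaw,st=None):
    """tool-frame move [roll first, then dx,dy,dz in mm at the new yaw]"""
    s=st or manip.read_state(); p=np.array(s['eef_pos']);r=R.from_euler('xyz',s['eef_rot']).as_matrix(); y0=np.arctan2(r[1,0],r[0,0])
    roll=(y0-yaw+np.pi)%(2*np.pi)-np.pi; d=Rz(-yaw)@(np.array([x,y])-p[:2])
    print('now',p,'yaw %.3f j6 %.2f'%(y0,s['joints'][5]),'-> roll %.3f dx %.1f dy %.1f dz %.1f'%(roll,d[0],-d[1],p[2]-z),'F',s['wrist_force'],'gap %.1f ff %.1f t %.1f'%(s['finger_gap'],s['finger_force'],s['clock']))
E
python3 - <<'E'
from h import *
import pickle
for n in('scene','side'):
    c=pickle.load(open(n+'.pkl','rb')); P=cloud(c); hsv=cv2.cvtColor(c['img'],cv2.COLOR_BGR2HSV); H,S,V=[hsv[...,i].astype(int) for i in range(3)]
    box=np.hypot(P[...,0]-578,P[...,1]-10)<110
    for k,m in{'blue':(H>98)&(H<118)&(S>130),'brass':(H>18)&(H<32)&(S>110)}.items():
        for lo,hi in((137,150),(80,89)):
            q=P[m&box&(P[...,2]>lo)&(P[...,2]<hi)]
            r=cv2.minAreaRect(q[:,:2].astype(np.float32)); e=cv2.minEnclosingCircle(q[:,:2].astype(np.float32))
            print(n,k,lo,len(q),'rect',np.array(r[0]),np.array(r[1]),'%.1f'%r[2],'circ',np.array(e[0]),'%.1f'%e[1],'box',Rz(-BY)@(np.array(r[0])-B0))
go(*B0,250,BY)
E
```

```text
scene blue 137 78 rect [633.3  18.5] [40.3  9.7] 1.8 circ [633.2  18.8] 20.3 box [55.5 -1.2]
scene blue 80 133 rect [633.7  18. ] [39.1 48.2] 4.7 circ [633.1  17.9] 29.3 box [55.9 -1.7]
scene brass 137 124 rect [526.3   3.6] [30.4 31. ] 29.6 circ [525.    3.9] 16.3 box [-52.5   2.6]
scene brass 80 158 rect [527.8   0.8] [50.8 45.8] 53.1 circ [525.    3.9] 27.0 box [-51.4  -0.5]
side blue 137 68 rect [630.9  22. ] [42.7  9.4] 4.4 circ [630.7  24.1] 21.3 box [53.7  2.7]
side blue 80 111 rect [630.4  22.1] [42.1 52.1] 5.5 circ [629.   22.7] 31.6 box [53.3  2.9]
side brass 137 113 rect [523.7   7.6] [32.5 30.5] 32.9 circ [524.3   6.8] 18.1 box [-54.3   6.9]
side brass 80 156 rect [521.   10.1] [50.5 44.6] 41.4 circ [523.3   6.7] 27.5 box [-56.5   9.9]
now [ 184.3 -518.   205. ] yaw 0.342 j6 -0.07 -> roll 0.169 dx 479.1 dy -452.4 dz -45.0 F [-0.8 -0.5  1. ] gap 94.1 ff 0.0 t 0.1
```

>>> arm_command(plan=[[1, 0, 0, -0.022, 0.169], [1, 0, 0, -0.023, 0], [1, 0.03, -0.03, 0, 0], [1, 0.036, -0.039, 0, 0], [1, 0.036, -0.039, 0, 0], [1, 0.036, -0.039, 0, 0], [1, 0.036, -0.039, 0, 0], [1, 0.036, -0.039, 0, 0], [1, 0.036, -0.039, 0, 0], [1, 0.036, -0.039, 0, 0], [1, 0.036, -0.039, 0, 0], [1, 0.036, -0.039, 0, 0], [1, 0.036, -0.039, 0, 0], [1, 0.035, -0.036, 0, 0], [1, 0, 0, 0, 0], [1, 0, 0, 0, 0]])

```text
clock: 2.15
eef_pos: [524.3, 3.8, 250.2]
eef_rot: [3.142, 0.001, 0.173]
wrist_force: [-0.8, -0.1, -0.5]
finger_gap: 94.0
finger_force: 0.0
```

Run:
```python
from h import *
import pickle
go(525,5,102,BY)
c=cam('wrist');cv2.imwrite('pics/w1.png',c['img']);pickle.dump(dict(c),open('w1.pkl','wb'))
P=cloud(c); hsv=cv2.cvtColor(c['img'],cv2.COLOR_BGR2HSV); H,S,V=[hsv[...,i].astype(int) for i in range(3)]
box=np.hypot(P[...,0]-578,P[...,1]-10)<110
for k,m in{'blue':(H>98)&(H<118)&(S>130),'brass':(H>18)&(H<32)&(S>110)}.items():
    q=P[m&box&(P[...,2]>137)]
    if len(q)>9: print(k,len(q),cv2.minAreaRect(q[:,:2].astype(np.float32)),cv2.minEnclosingCircle(q[:,:2].astype(np.float32)))
```

```text
now [524.3   3.8 250.2] yaw 0.173 j6 1.34 -> roll -0.000 dx 0.9 dy -1.1 dz 148.2 F [-0.8 -0.1 -0.5] gap 94.0 ff 0.0 t 2.1
blue 743 ((603.2557983398438, 12.123230934143066), (103.11911010742188, 15.330262184143066), 13.947795867919922) ((604.2012939453125, 8.379228591918945), 51.68153381347656)
brass 3477 ((533.6437377929688, 2.6861534118652344), (48.72200012207031, 101.32230377197266), 9.966683387756348) ((549.6470947265625, 5.498392105102539), 51.069297790527344)
```

View pics/w1.png

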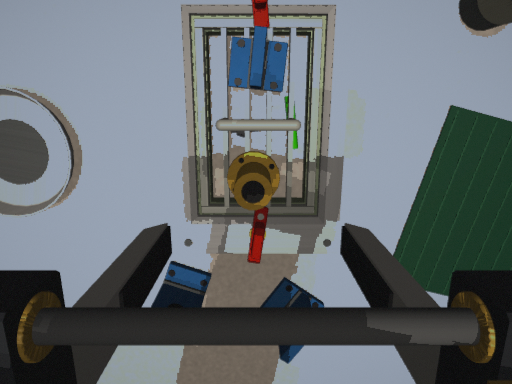

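The wrist view shows the hub at (254,185) between the fingers and the handle at (258,125). The bracket is at (258,65), turned slightly. The buttons are at (258,235) and (260,12), and the key's green T-bar is at (293,120). Now I'll grip the hub.

>>> arm_command(plan=[[1, 0.001, -0.001, 0.03, 0], [1, 0, 0, 0.03, 0], [1, 0, 0, 0.03, 0], [1, 0, 0, 0.03, 0], [1, 0, 0, 0.028, 0], [1, 0, 0, 0, 0], [-1, 0, 0, 0, 0], [-1, 0, 0, 0, 0], [-1, 0, 0, 0, 0], [-1, 0, 0, 0, 0], [-1, 0, 0, 0, 0], [-1, 0, 0, 0, 0], [-1, 0, 0, 0, 0], [-1, 0, 0, 0, 0]], newtons=30)

```text
clock: 3.95
eef_pos: [525.4, 5.4, 102.4]
eef_rot: [-3.141, 0.0, 0.173]
wrist_force: [-0.2, 1.8, 0.5]
finger_gap: 32.9
finger_force: 30.0
```

Run:
```python
from h import *
M0=np.array([507.4,-314.4]);MY=-0.076
for n,q in(('hub',(-50,65)),('brk',(50,65)),('grate',(0,-48))): print(n,M0+Rz(MY)@np.array(q))
h=M0+Rz(MY)@np.array((-50,65))
go(*h,105-78+3,BY)
```

```text
hub [ 462.5 -245.8]
brk [ 562.2 -253.4]
grate [ 503.8 -362.3]
now [525.4   5.4 102.4] yaw 0.173 j6 1.34 -> roll -0.000 dx -105.2 dy 236.6 dz 72.4 F [-0.2  1.8  0.5] gap 32.9 ff 30.0 t 4.0
```

>>> arm_command(plan=[[-1, 0, 0, -0.015, 0], [-1, 0, 0, -0.03, 0], [-1, 0, 0, -0.03, 0], [-1, 0, 0, -0.025, 0], [-1, -0.007, 0.015, 0, 0], [-1, -0.014, 0.032, 0, 0], [-1, -0.014, 0.032, 0, 0], [-1, -0.014, 0.032, 0, 0], [-1, -0.014, 0.032, 0, 0], [-1, -0.014, 0.032, 0, 0], [-1, -0.014, 0.032, 0, 0], [-1, -0.014, 0.03, 0, 0], [-1, 0, 0, 0.03, 0], [-1, 0, 0, 0.03, 0], [-1, 0, 0, 0.03, 0], [-1, 0, 0, 0.03, 0], [-1, 0, 0, 0.03, 0], [-1, 0, 0, 0.012, 0], [-1, 0, 0, 0, 0]])

```text
clock: 6.32
eef_pos: [462.1, -246.4, 40.0]
eef_rot: [-3.141, 0.001, 0.173]
wrist_force: [0.5, -1.2, -3.3]
finger_gap: 33.0
finger_force: 30.0
```

Run:
```python
from h import *
go(462.5,-245.8,28,BY)
```

```text
now [ 462.1 -246.4   40. ] yaw 0.173 j6 0.84 -> roll -0.000 dx 0.5 dy -0.5 dz 12.0 F [ 0.5 -1.2 -3.3] gap 33.0 ff 30.0 t 6.3
```

>>> arm_command(plan=[[-1, 0, 0, 0.007, 0], [-1, 0, 0, 0.005, 0], [-1, 0, 0, 0, 0], [1, 0, 0, 0, 0], [1, 0, 0, 0, 0], [1, 0, 0, 0, 0], [1, 0, 0, 0, 0], [1, 0, 0, 0, 0], [1, 0, 0, -0.03, 0], [1, 0, 0, -0.04, 0], [1, 0, 0, -0.04, 0], [1, 0, 0, -0.04, 0.093], [1, 0, 0, -0.02, 0], [1, 0, 0, 0, 0]])

```text
clock: 8.07
eef_pos: [463.2, -246.5, 199.6]
eef_rot: [3.14, -0.002, 0.08]
wrist_force: [0.3, -0.1, -0.3]
finger_gap: 93.9
finger_force: 0.0
```

Run:
```python
from h import *
go(632,20.3,102,0.08)
```

```text
now [ 463.2 -246.5  199.6] yaw 0.080 j6 0.93 -> roll -0.000 dx 189.6 dy -252.5 dz 97.6 F [ 0.3 -0.1 -0.3] gap 93.9 ff 0.0 t 8.1
```

>>> arm_command(plan=[[1, 0.0237, -0.0316, 0, 0], [1, 0.0237, -0.0316, 0, 0], [1, 0.0237, -0.0316, 0, 0], [1, 0.0237, -0.0316, 0, 0], [1, 0.0237, -0.0316, 0, 0], [1, 0.0237, -0.0316, 0, 0], [1, 0.0237, -0.0316, 0, 0], [1, 0.0237, -0.0316, 0, 0], [1, 0, 0, 0, 0]])

```text
clock: 9.2
eef_pos: [631.8, 22.9, 196.2]
eef_rot: [-3.141, 0.003, 0.083]
wrist_force: [-0.5, -0.1, 0.6]
finger_gap: 93.8
finger_force: 0.0
```

Run:
```python
from h import *
go(632,20.3,102,0.08)
for n in('side','scene','wrist'):
  c=cam(n);P=cloud(c);hsv=cv2.cvtColor(c['img'],cv2.COLOR_BGR2HSV); H,S,V=[hsv[...,i].astype(int) for i in range(3)]
  m=(H>98)&(H<118)&(S>130)&(np.hypot(P[...,0]-632,P[...,1]-20)<40)
  for lo,hi in((136,150),(100,136),(80,90)):
    q=P[m&(P[...,2]>lo)&(P[...,2]<hi)]
    if len(q)>9: print(n,lo,len(q),cv2.minAreaRect(q[:,:2].astype(np.float32)))
cv2.imwrite('pics/w2.png',c['img'])
```

```text
now [631.8  22.9 196.2] yaw 0.083 j6 1.47 -> roll 0.003 dx 0.0 dy 2.6 dz 94.2 F [-0.5 -0.1  0.6] gap 93.8 ff 0.0 t 9.2
side 136 68 ((630.37939453125, 22.562496185302734), (42.24570083618164, 8.972883224487305), 8.23635482788086)
side 100 154 ((630.4025268554688, 25.024919509887695), (43.82872772216797, 10.257999420166016), 13.47638988494873)
side 80 104 ((630.0636596679688, 22.199085235595703), (42.64292526245117, 50.36027908325195), 4.618289947509766)
scene 136 64 ((634.3486328125, 17.734310150146484), (39.4750862121582, 8.825163841247559), 2.61057448387146)
scene 100 107 ((635.3309936523438, 15.216285705566406), (38.84166717529297, 10.623088836669922), 17.180648803710938)
scene 80 116 ((633.6333618164062, 19.12343978881836), (35.954811096191406, 46.83786392211914), 3.287885904312134)
wrist 136 804 ((632.6866455078125, 19.44502830505371), (43.17363357543945, 9.288402557373047), 4.428494930267334)
wrist 100 95 ((654.0632934570312, 20.867406845092773), (0.6380854249000549, 8.737600326538086), 2.3949689865112305)
wrist 80 1727 ((632.688720703125, 19.581485748291016), (43.303123474121094, 51.283531188964844), 4.104573726654053)
```

View pics/w2.png

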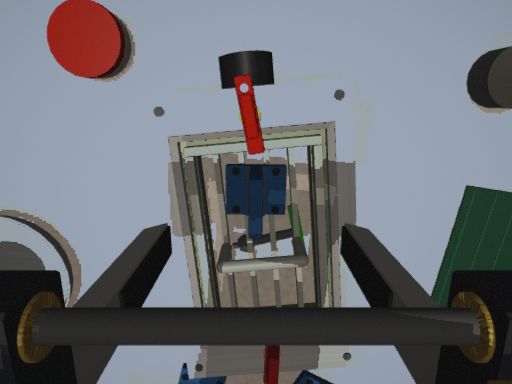

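The wrist view shows the bracket's web at (257,215) aligned with the fingers. It measures (632.7, 19.5), yaw 4.2°. Next: grip, lift and check the place shift.

>>> arm_command(plan=[[1, 0.001, 0.0034, 0.02, 0], [1, 0, 0, 0.025, 0], [1, 0, 0, 0.025, 0], [1, 0, 0, 0.024, 0], [1, 0, 0, 0, 0], [-1, 0, 0, 0, 0], [-1, 0, 0, 0, 0], [-1, 0, 0, 0, 0], [-1, 0, 0, 0, 0], [-1, 0, 0, 0, 0], [-1, 0, 0, 0, 0], [-1, 0, 0, 0, 0], [-1, 0, 0, 0, 0], [-1, 0, 0, 0, 0], [-1, 0, 0, -0.015, 0], [-1, 0, 0, -0.03, 0], [-1, 0, 0, -0.03, 0], [-1, 0, 0, -0.025, 0], [-1, 0, 0, 0, 0]])

```text
clock: 11.72
eef_pos: [633.5, 17.5, 206.8]
eef_rot: [3.141, -0.004, 0.08]
wrist_force: [0.5, 0.7, -2.9]
finger_gap: 9.9
finger_force: 30.0
```

Run:
```python
from h import *
go(562.2,-253.4,40,0.08)
```

```text
now [633.5  17.5 206.8] yaw 0.080 j6 1.46 -> roll -0.000 dx -92.7 dy 264.3 dz 166.8 F [ 0.5  0.7 -2.9] gap 9.9 ff 30.0 t 11.7
```

>>> arm_command(plan=[[-1, -0.005, 0.015, 0, 0], [-1, -0.0103, 0.0294, 0, 0], [-1, -0.0103, 0.0294, 0, 0], [-1, -0.0103, 0.0294, 0, 0], [-1, -0.0103, 0.0294, 0, 0], [-1, -0.0103, 0.0294, 0, 0], [-1, -0.0103, 0.0294, 0, 0], [-1, -0.0103, 0.0294, 0, 0], [-1, -0.0103, 0.0294, 0, 0], [-1, -0.0053, 0.0144, 0, 0], [-1, 0, 0, 0.03, 0], [-1, 0, 0, 0.03, 0], [-1, 0, 0, 0.03, 0], [-1, 0, 0, 0.03, 0], [-1, 0, 0, 0.03, 0], [-1, 0, 0, 0.016, 0], [-1, 0, 0, 0, 0], [-1, 0, 0, 0, 0]])

```text
clock: 13.98
eef_pos: [562.1, -253.9, 39.6]
eef_rot: [3.141, -0.001, 0.08]
wrist_force: [-0.0, 0.4, -1.9]
finger_gap: 10.1
finger_force: 30.0
```

Run:
```python
from h import *
go(562.2,-253.4,30,0.08)
c=cam('side');cv2.imwrite('pics/s1.png',c['img'][80:280,180:440]);P=cloud(c)
hsv=cv2.cvtColor(c['img'],cv2.COLOR_BGR2HSV); H,S,V=[hsv[...,i].astype(int) for i in range(3)]
m=(H>98)&(H<118)&(S>130)&(np.hypot(P[...,0]-562,P[...,1]+253)<45)
print(np.percentile(P[m][:,2],[1,5,50,95,99]))
```

```text
now [ 562.1 -253.9   39.6] yaw 0.080 j6 1.01 -> roll -0.000 dx 0.2 dy -0.5 dz 9.6 F [-0.   0.4 -1.9] gap 10.1 ff 30.0 t 14.0
[15.4 18.5 28.6 76.9 80.2]
```

>>> arm_command(plan=[[-1, 0, 0, 0.006, 0], [-1, 0, 0, 0.003, 0], [-1, 0, 0, 0, 0], [-1, 0, 0, 0, 0]])

```text
clock: 14.52
eef_pos: [561.6, -253.6, 29.5]
eef_rot: [3.141, -0.0, 0.08]
wrist_force: [0.2, -0.7, -1.2]
finger_gap: 10.4
finger_force: 30.0
```

>>> arm_command(plan=[[-1, 0, 0, 0.0015, 0], [-1, 0, 0, 0, 0], [-1, 0, 0, 0, 0]])

```text
clock: 14.9
eef_pos: [561.7, -253.6, 29.4]
eef_rot: [3.141, -0.001, 0.08]
wrist_force: [-7.0, 3.3, 14.5]
finger_gap: 10.0
finger_force: 30.0
```

>>> arm_command(plan=[[1, 0, 0, 0, 0], [1, 0, 0, 0, 0], [1, 0, 0, 0, 0], [1, 0, 0, 0, 0], [1, 0, 0, 0, 0], [1, 0, 0, -0.03, 0], [1, 0, 0, -0.04, 0], [1, 0, 0, -0.04, 0], [1, 0, 0, -0.04, -0.093], [1, 0, 0, -0.02, 0], [1, 0, 0, 0, 0]])

```text
clock: 16.27
eef_pos: [562.0, -253.8, 199.2]
eef_rot: [3.14, -0.002, 0.173]
wrist_force: [-1.5, 0.3, -0.6]
finger_gap: 93.7
finger_force: 0.0
```

Run:
```python
from h import *
import pickle
go(463.1,-10,200,0.173)
for n in('side','scene'):
  c=cam(n);P=cloud(c);hsv=cv2.cvtColor(c['img'],cv2.COLOR_BGR2HSV); H,S,V=[hsv[...,i].astype(int) for i in range(3)]
  m=((H<7)|(H>172))&(S>140)
  for nm,p in(('near',(463,-10)),('far',(694,30))):
    for lo,hi in((104,115),(82,90)):
      q=P[m&(np.hypot(P[...,0]-p[0],P[...,1]-p[1])<45)&(P[...,2]>lo)&(P[...,2]<hi)]
      if len(q)>9: print(n,nm,lo,len(q),cv2.minAreaRect(q[:,:2].astype(np.float32)))
  for nm,mk,p in(('hub',(H>18)&(H<32)&(S>110),(462,-246)),('brk',(H>98)&(H<118)&(S>130),(562,-253))):
      q=P[mk&(np.hypot(P[...,0]-p[0],P[...,1]-p[1])<50)]; t=q[q[:,2]>58]
      print(n,nm,np.percentile(q[:,2],[2,50,98]),t.mean(0))
```

```text
now [ 562.  -253.8  199.2] yaw 0.173 j6 0.91 -> roll -0.000 dx -55.5 dy -257.2 dz -0.8 F [-1.5  0.3 -0.6] gap 93.7 ff 0.0 t 16.3
side near 104 58 ((462.1512145996094, -7.132221221923828), (10.746818542480469, 29.901975631713867), 87.85356140136719)
side near 82 86 ((462.8355407714844, -5.901986122131348), (62.56700897216797, 14.598166465759277), 7.852641582489014)
side far 104 48 ((692.2294311523438, 33.19668197631836), (31.094017028808594, 8.431320190429688), 14.221102714538574)
side far 82 69 ((693.1319580078125, 33.42861557006836), (62.38621520996094, 13.908348083496094), 16.863622665405273)
side hub [ 3.6 29.  70.6] [ 460.2 -243.2   66.6]
side brk [ 7.3 34.1 69.7] [ 559.3 -251.6   65. ]
scene near 104 37 ((465.5135498046875, -12.246946334838867), (28.442373275756836, 6.868974208831787), 1.7623733282089233)
scene near 82 32 ((466.4478759765625, -10.177700996398926), (12.189507484436035, 57.33689498901367), 88.5655517578125)
scene far 104 55 ((694.133544921875, 29.155508041381836), (33.28490447998047, 9.902048110961914), 16.426244735717773)
scene far 82 57 ((696.2208251953125, 27.75487518310547), (60.88196563720703, 13.232521057128906), 18.98077964782715)
scene hub [  4.3 523.  552.1] [ 473.4 -233.9  520.1]
scene brk [ 3.1 12.6 69.4] [ 564.1 -255.3   75.9]
```

>>> arm_command(plan=[[1, 0, 0, 0, 0.143], [1, -0.0114, -0.0309, 0, 0], [1, -0.0114, -0.0309, 0, 0], [1, -0.0114, -0.0309, 0, 0], [1, -0.0114, -0.0309, 0, 0], [1, -0.0114, -0.0309, 0, 0], [1, -0.0114, -0.0309, 0, 0], [1, -0.0114, -0.0309, 0, 0], [1, -0.0114, -0.0309, 0, 0], [1, 0, 0, 0.03, 0], [1, 0, 0, 0.03, 0], [1, 0, 0, 0.02, 0], [1, 0, 0, 0, 0], [1, 0, 0, 0, 0]])

```text
clock: 18.12
eef_pos: [463.1, -9.3, 118.3]
eef_rot: [3.142, -0.0, 0.03]
wrist_force: [-0.3, -0.8, 0.0]
finger_gap: 93.8
finger_force: 0.0
```

Run:
```python
from h import *
go(463.3,-9.6,92.5,0.03)
c=cam('wrist');cv2.imwrite('pics/w3.png',c['img'])
```

```text
now [463.1  -9.3 118.3] yaw 0.030 j6 1.44 -> roll -0.000 dx 0.2 dy 0.3 dz 25.8 F [-0.3 -0.8  0. ] gap 93.8 ff 0.0 t 18.1
```

View pics/w3.png

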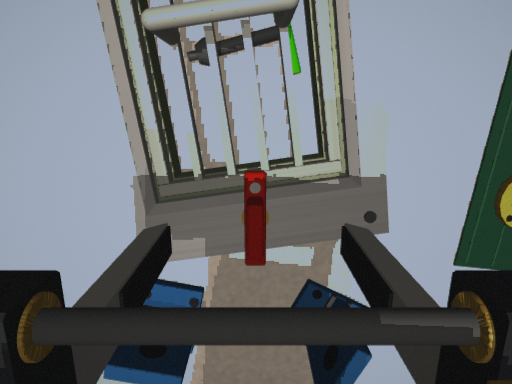

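The near fin at (255,215) lines up exactly with the tool. I'll grip it and turn it +1.57 rad.

>>> arm_command(plan=[[1, 0, 0, 0.013, 0], [1, 0, 0, 0.013, 0], [1, 0, 0, 0, 0], [-1, 0, 0, 0, 0], [-1, 0, 0, 0, 0], [-1, 0, 0, 0, 0], [-1, 0, 0, 0, 0], [-1, 0, 0, 0, 0], [-1, 0, 0, 0, 0], [-1, 0, 0, 0, 0], [-1, 0, 0, 0, -0.17], [-1, 0, 0, 0, -0.175], [-1, 0, 0, 0, -0.175], [-1, 0, 0, 0, -0.175], [-1, 0, 0, 0, -0.175], [-1, 0, 0, 0, -0.175], [-1, 0, 0, 0, -0.175], [-1, 0, 0, 0, -0.175], [-1, 0, 0, 0, -0.175], [-1, 0, 0, 0, 0]])

```text
clock: 20.68
eef_pos: [463.1, -9.2, 91.9]
eef_rot: [3.141, -0.0, 1.599]
wrist_force: [2.5, 1.3, -1.3]
finger_gap: 10.0
finger_force: 29.9
```

>>> arm_command(plan=[[1, 0, 0, 0, 0], [1, 0, 0, 0, 0], [1, 0, 0, 0, 0], [1, 0, 0, 0, 0], [1, 0, 0, -0.03, 0], [1, 0, 0, -0.04, 0], [1, 0, 0, -0.03, 0.187], [1, 0, 0, 0, 0.187], [1, 0, 0, 0, 0.187], [1, 0, 0, 0, 0.187], [1, 0, 0, 0, 0.187], [1, 0, 0, 0, 0.187], [1, 0, 0, 0, 0.187], [1, 0, 0, 0, 0], [1, 0, 0, 0, 0]])

```text
clock: 22.55
eef_pos: [463.0, -9.2, 191.9]
eef_rot: [-3.142, -0.0, 0.295]
wrist_force: [-0.1, 0.2, -0.3]
finger_gap: 93.9
finger_force: 0.0
```

Run:
```python
from h import *
go(693.9,30.6,92.5,0.29)
for n in('side','scene'):
  c=cam(n);P=cloud(c);hsv=cv2.cvtColor(c['img'],cv2.COLOR_BGR2HSV); H,S,V=[hsv[...,i].astype(int) for i in range(3)]
  m=((H<7)|(H>172))&(S>140)
  for nm,p in(('near',(463,-10)),):
    for lo,hi in((104,115),(82,90)):
      q=P[m&(np.hypot(P[...,0]-p[0],P[...,1]-p[1])<45)&(P[...,2]>lo)&(P[...,2]<hi)]
      if len(q)>9: print(n,nm,lo,len(q),cv2.minAreaRect(q[:,:2].astype(np.float32)))
```

```text
now [463.   -9.2 191.9] yaw 0.295 j6 1.18 -> roll 0.005 dx 232.6 dy 27.9 dz 99.4 F [-0.1  0.2 -0.3] gap 93.9 ff 0.0 t 22.6
side near 104 60 ((462.66619873046875, -7.122590065002441), (9.795631408691406, 31.74407196044922), 0.34009575843811035)
side near 82 60 ((463.2831115722656, -7.429569244384766), (62.54147720336914, 12.823420524597168), 89.9515380859375)
scene near 104 40 ((465.5003662109375, -10.699225425720215), (8.549389839172363, 30.655380249023438), 6.077169418334961)
scene near 82 60 ((465.55279541015625, -10.805498123168945), (59.37336730957031, 11.761996269226074), 89.93336486816406)
```

>>> arm_command(plan=[[1, 0.0291, 0.0035, 0, 0], [1, 0.0291, 0.0035, 0, 0], [1, 0.0291, 0.0035, 0, 0], [1, 0.0291, 0.0035, 0, 0], [1, 0.0291, 0.0035, 0, 0], [1, 0.0291, 0.0035, 0, 0], [1, 0.0291, 0.0035, 0, 0], [1, 0.0291, 0.0035, 0, 0], [1, 0, 0, 0.025, 0], [1, 0, 0, 0.025, 0], [1, 0, 0, 0.022, 0], [1, 0, 0, 0, 0], [1, 0, 0, 0, 0]])

```text
clock: 24.28
eef_pos: [694.5, 30.7, 121.1]
eef_rot: [3.141, -0.001, 0.292]
wrist_force: [0.2, 0.4, 0.9]
finger_gap: 93.9
finger_force: 0.0
```

Run:
```python
from h import *
go(693.9,30.6,92.5,0.29)
c=cam('wrist');cv2.imwrite('pics/w4.png',c['img'])
hsv=cv2.cvtColor(c['img'],cv2.COLOR_BGR2HSV); H,S,V=[hsv[...,i].astype(int) for i in range(3)]
m=((H<7)|(H>172))&(S>140)
n,l,s,ce=cv2.connectedComponentsWithStats(m.astype(np.uint8))
for i in range(1,n):
  if s[i][4]>300: print(s[i],ce[i],cv2.minAreaRect(np.argwhere(l==i)[:,::-1].astype(np.float32)))
```

```text
now [694.5  30.7 121.1] yaw 0.292 j6 1.27 -> roll 0.002 dx -0.6 dy -0.1 dz 28.6 F [0.2 0.4 0.9] gap 93.9 ff 0.0 t 24.3
[  24   20   98   97 7426] [72.1 68.4] ((72.5, 68.0), (96.0, 97.0), 90.0)
[ 244  171   24   94 1819] [254.8 217.8] ((255.3400421142578, 217.3975372314453), (22.043542861938477, 93.0505142211914), 0.8814040422439575)
```

The far fin is at (255,218), within 1° of the tool axis.

>>> arm_command(plan=[[1, 0, 0, 0.014, 0], [1, 0, 0, 0.014, 0], [1, 0, 0, 0, 0], [-1, 0, 0, 0, 0], [-1, 0, 0, 0, 0], [-1, 0, 0, 0, 0], [-1, 0, 0, 0, 0], [-1, 0, 0, 0, 0], [-1, 0, 0, 0, 0], [-1, 0, 0, 0, 0], [-1, 0, 0, 0, -0.165], [-1, 0, 0, 0, -0.165], [-1, 0, 0, 0, -0.165], [-1, 0, 0, 0, -0.165], [-1, 0, 0, 0, -0.165], [-1, 0, 0, 0, -0.165], [-1, 0, 0, 0, -0.165], [-1, 0, 0, 0, -0.165], [-1, 0, 0, 0, 0]])

```text
clock: 26.7
eef_pos: [693.8, 31.1, 91.9]
eef_rot: [-3.141, -0.0, 1.61]
wrist_force: [-4.1, 2.6, 1.2]
finger_gap: 9.9
finger_force: 29.9
```

>>> arm_command(plan=[[1, 0, 0, 0, 0], [1, 0, 0, 0, 0], [1, 0, 0, 0, 0], [1, 0, 0, 0, 0], [1, 0, 0, -0.02, 0], [1, 0, 0, -0.03, 0], [1, 0, 0, -0.03, 0], [1, 0, 0, 0, 0], [1, 0, 0, 0, 0]])

```text
clock: 27.82
eef_pos: [693.8, 30.7, 171.6]
eef_rot: [-3.141, -0.0, 1.611]
wrist_force: [0.1, 0.7, -0.1]
finger_gap: 93.4
finger_force: 0.0
```

```bash
cat > g.py <<'E'
from h import *
def grate(view=None):
  for n in('side','scene','wrist'):
    c=cam(n);P=cloud(c)
    if n=='wrist': cv2.imwrite('pics/w5.png',c['img']) 
    Q=(P[...,:2]-B0)@Rz(BY); m=(abs(Q[...,0])<15)&(abs(Q[...,1])<45)&(P[...,2]>114)&(P[...,2]<127)
    q=P[m]
    if len(q)>9: print(n,len(q),cv2.minAreaRect(q[:,:2].astype(np.float32)),np.percentile(q[:,2],[50,95]))
if __name__=='__main__':
  go(*B0,99,BY+np.pi/2); grate()
E
python3 g.py
```

```text
now [693.8  30.7 171.6] yaw 1.611 j6 -0.05 -> roll -0.133 dx -0.4 dy -117.3 dz 72.6 F [ 0.1  0.7 -0.1] gap 93.4 ff 0.0 t 27.8
side 126 ((578.8284301757812, 12.903297424316406), (11.42307186126709, 74.19309997558594), 10.535002708435059) [122.4 125.6]
scene 126 ((578.6688842773438, 8.613235473632812), (10.70258903503418, 72.41140747070312), 9.316264152526855) [122.  125.1]
wrist 1480 ((579.6246337890625, 12.04642105102539), (10.377450942993164, 71.07140350341797), 9.399964332580566) [121.7 123.4]
```

>>> arm_command(plan=[[1, 0, 0, 0, -0.133], [1, 0.001, -0.0235, 0, 0], [1, 0, -0.0235, 0, 0], [1, 0, -0.0235, 0, 0], [1, 0, -0.0235, 0, 0], [1, 0, -0.023, 0, 0], [1, 0, 0, 0.025, 0], [1, 0, 0, 0.025, 0], [1, 0, 0, 0.023, 0], [1, 0, 0, 0, 0], [-1, 0, 0, 0, 0], [-1, 0, 0, 0, 0], [-1, 0, 0, 0, 0], [-1, 0, 0, 0, 0], [-1, 0, 0, 0, 0], [-1, 0, 0, 0, 0], [-1, 0, 0, 0, 0], [-1, 0, 0, 0, 0]], newtons=50)

```text
clock: 30.22
eef_pos: [578.7, 11.6, 98.9]
eef_rot: [3.142, -0.0, 1.744]
wrist_force: [-0.8, 0.4, -0.5]
finger_gap: 17.1
finger_force: 0.0
```

Run:
```python
from h import *
go(503.8,-362.3,60,-.076+np.pi/2)
```

```text
now [578.7  11.6  98.9] yaw 1.744 j6 -0.22 -> roll 0.249 dx -378.5 dy -46.3 dz 38.9 F [-0.8  0.4 -0.5] gap 17.1 ff 0.0 t 30.2
```

>>> arm_command(plan=[[-1, 0, 0, 0, 0], [-1, 0, 0, 0, 0], [-1, 0, 0, 0, 0], [-1, 0, 0, -0.006, 0], [-1, 0, 0, -0.012, 0], [-1, 0, 0, -0.02, 0], [-1, 0, 0, -0.02, 0], [-1, 0, 0, -0.03, 0], [-1, 0, 0, -0.03, 0], [-1, 0, 0, -0.02, 0], [-1, 0, 0, 0, 0], [-1, 0, 0, 0, 0]])

```text
clock: 31.72
eef_pos: [578.3, 11.5, 236.0]
eef_rot: [-3.14, -0.0, 1.744]
wrist_force: [-0.5, -0.6, -5.3]
finger_gap: 8.4
finger_force: 50.0
```

Run:
```python
from h import *
go(503.8,-362.3,60,-.076+np.pi/2)
c=cam('side');cv2.imwrite('pics/s2.png',c['img'])
```

```text
now [578.3  11.5 236. ] yaw 1.744 j6 -0.22 -> roll 0.249 dx -378.4 dy -45.9 dz 176.0 F [-0.5 -0.6 -5.3] gap 8.4 ff 50.0 t 31.7
```

View pics/s2.png

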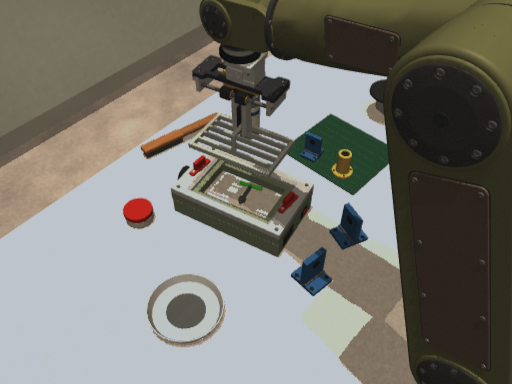

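The grate hangs level over the box, with the key in the pan at (248,187) and the hub and bracket standing on the mat. I'll carry the grate over.

>>> arm_command(plan=[[-1, 0, 0, 0, 0.125], [-1, 0, 0, 0, 0.124], [-1, -0.015, -0.002, 0, 0], [-1, -0.033, -0.004, 0, 0], [-1, -0.033, -0.004, 0, 0], [-1, -0.033, -0.004, 0, 0], [-1, -0.033, -0.004, 0, 0], [-1, -0.033, -0.004, 0, 0], [-1, -0.033, -0.004, 0, 0], [-1, -0.033, -0.004, 0, 0], [-1, -0.033, -0.004, 0, 0], [-1, -0.033, -0.004, 0, 0], [-1, -0.033, -0.004, 0, 0], [-1, -0.033, -0.004, 0, 0], [-1, 0, 0, 0, 0], [-1, 0, 0, 0.03, 0], [-1, 0, 0, 0.04, 0], [-1, 0, 0, 0.04, 0], [-1, 0, 0, 0.02, 0], [-1, 0, 0, 0, 0]])

```text
clock: 34.28
eef_pos: [503.1, -361.2, 105.3]
eef_rot: [-3.139, -0.002, 1.497]
wrist_force: [0.5, -0.3, -6.0]
finger_gap: 8.6
finger_force: 50.0
```

Run:
```python
from h import *
go(503.8,-362.3,36.5,-.076+np.pi/2)
```

```text
now [ 503.1 -361.2  105.3] yaw 1.497 j6 -0.61 -> roll 0.002 dx -1.0 dy 0.8 dz 68.8 F [ 0.5 -0.3 -6. ] gap 8.6 ff 50.0 t 34.3
```

>>> arm_command(plan=[[-1, -0.001, 0, 0.02, 0], [-1, 0, 0, 0.02, 0], [-1, 0, 0, 0.015, 0], [-1, 0, 0, 0.008, 0], [-1, 0, 0, 0.003, 0], [-1, 0, 0, 0, 0], [-1, 0, 0, 0, 0]])

```text
clock: 35.15
eef_pos: [504.2, -363.1, 41.5]
eef_rot: [3.141, 0.001, 1.495]
wrist_force: [0.3, -0.2, -6.1]
finger_gap: 8.6
finger_force: 50.0
```

>>> arm_command(plan=[[-1, 0, 0, 0.003, 0], [-1, 0, 0, 0.0025, 0], [-1, 0, 0, 0, 0], [-1, 0, 0, 0, 0]])

```text
clock: 35.65
eef_pos: [504.1, -363.0, 35.9]
eef_rot: [3.141, 0.0, 1.495]
wrist_force: [-3.4, 2.5, 3.3]
finger_gap: 8.6
finger_force: 50.0
```

>>> arm_command(plan=[[1, 0, 0, 0, 0], [1, 0, 0, 0, 0], [1, 0, 0, 0, 0], [1, 0, 0, 0, 0], [1, 0, 0, 0, 0], [1, 0, 0, 0, 0], [1, 0, 0, -0.02, 0], [1, 0, 0, -0.04, 0], [1, 0, 0, -0.04, 0], [1, 0, 0, -0.04, 0], [1, 0, 0, -0.04, 0], [1, 0, 0, 0, 0], [1, 0, 0, 0, 0]])

```text
clock: 37.28
eef_pos: [503.8, -362.7, 215.6]
eef_rot: [-3.142, -0.0, 1.495]
wrist_force: [-0.4, 0.8, -1.4]
finger_gap: 94.1
finger_force: 0.0
```

Run:
```python
from h import *
go(578.4,10.1,230,BY+np.pi/2)
for n in('side','scene'):
  c=cam(n);P=cloud(c);hsv=cv2.cvtColor(c['img'],cv2.COLOR_BGR2HSV); H,S,V=[hsv[...,i].astype(int) for i in range(3)]
  Q=(P[...,:2]-B0)@Rz(BY)
  ins=(abs(Q[...,0])<80)&(abs(Q[...,1])<47)&(P[...,2]>30)&(P[...,2]<75)
  g=ins&(H>40)&(H<80)&(S>120); q=P[g]; print(n,'green',len(q),q.mean(0),cv2.minAreaRect(q[:,:2].astype(np.float32)),'boxfr',Q[g].mean(0))
  d=ins&(V<90)&(S<110)&(P[...,2]>46); n_,l,s,ce=cv2.connectedComponentsWithStats(d.astype(np.uint8))
  for i in range(1,n_):
    if s[i][4]>25: q=P[l==i]; print('  dark',s[i],q.mean(0),cv2.minAreaRect(q[:,:2].astype(np.float32)),Q[l==i].mean(0))
  m=(np.hypot(P[...,0]-504,P[...,1]+362)<60)&(P[...,2]>47)&(P[...,2]<70); q=P[m]; print('  handle',len(q),q.mean(0),np.percentile(q[:,2],95),cv2.minAreaRect(q[:,:2].astype(np.float32)))
  cv2.imwrite(f'pics/{n}3.png',c['img'])
```

```text
now [ 503.8 -362.7  215.6] yaw 1.495 j6 -0.61 -> roll -0.249 dx 354.4 dy 137.7 dz -14.4 F [-0.4  0.8 -1.4] gap 94.1 ff 0.0 t 37.3
side green 67 [582.  -23.1  52.7] ((581.8455200195312, -22.724353790283203), (55.137451171875, 9.94460678100586), 19.019065856933594) boxfr [ -2.2 -33.3]
  dark [239 186  13  18  82] [569.9  14.9  57.5] ((570.1166381835938, 8.854896545410156), (14.525003433227539, 57.55181884765625), 9.512405395507812) [-7.5  6.2]
  handle 90 [ 503.4 -358.6   58.5] 63.22781987051382 ((504.1240539550781, -361.5064697265625), (78.36651611328125, 10.631403923034668), 84.50121307373047)
scene green 63 [585.6 -27.5  53.4] ((585.733154296875, -26.011463165283203), (51.90217590332031, 9.245712280273438), 16.323944091796875) boxfr [  0.6 -38.3]
  dark [264 198  16  19  83] [574.7   8.8  56.5] ((572.6607055664062, 5.925046920776367), (14.976137161254883, 58.1667594909668), 9.473711967468262) [-3.9 -0.6]
  handle 166 [ 506.  -364.5   58.4] 62.57141614927565 ((505.13580322265625, -364.0044860839844), (73.7569580078125, 11.711827278137207), 85.85870361328125)
```

View pics/scene3.png

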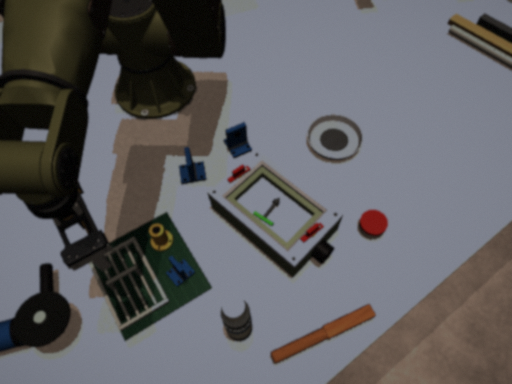

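The scene view shows the empty recess, with the key in the pan (T-bar at (263,218), head near (277,200)). The grate lies flat on the mat at (125,283), beside the hub (160,235) and the bracket (180,270). Now I'll go over the key.

```bash
python3 -c "
from h import *
go(576,0.5,190,1.876)"
```

```text
now [ 503.7 -362.6  214.6] yaw 1.495 j6 -0.61 -> roll -0.381 dx 324.6 dy 178.1 dz 24.6 F [-0.6 -0.6  0.4] gap 93.7 ff 0.0 t 37.4
```

>>> arm_command(plan=[[1, 0, 0, 0, -0.187], [1, 0, 0, 0, -0.187], [1, 0.0324, 0.0178, 0, -0.007], [1, 0.0324, 0.0178, 0, 0], [1, 0.0324, 0.0178, 0, 0], [1, 0.0324, 0.0178, 0, 0], [1, 0.0324, 0.0178, 0, 0], [1, 0.0324, 0.0178, 0, 0], [1, 0.0324, 0.0178, 0, 0], [1, 0.0324, 0.0178, 0, 0], [1, 0.0324, 0.0178, 0, 0], [1, 0.0324, 0.0178, 0.024, 0], [1, 0, 0, 0, 0], [1, 0, 0, 0, 0]])

```text
clock: 39.12
eef_pos: [576.6, -0.9, 191.4]
eef_rot: [-3.141, -0.0, 1.876]
wrist_force: [-0.8, 0.1, 0.6]
finger_gap: 94.0
finger_force: 0.0
```

Run:
```python
from h import *
go(576,0.5,46.5,1.876)
c=cam('wrist');P=cloud(c);hsv=cv2.cvtColor(c['img'],cv2.COLOR_BGR2HSV); H,S,V=[hsv[...,i].astype(int) for i in range(3)]
cv2.imwrite('pics/w6.png',c['img'])
Q=(P[...,:2]-B0)@Rz(BY)
ins=(abs(Q[...,0])<80)&(abs(Q[...,1])<47)&(P[...,2]>30)&(P[...,2]<75)
for k,m in(('green',ins&(H>40)&(H<80)&(S>120)),('all',ins&(P[...,2]>47.5))):
  q=P[m]; print(k,len(q),q.mean(0),cv2.minAreaRect(q[:,:2].astype(np.float32)))
```

```text
now [576.6  -0.9 191.4] yaw 1.876 j6 -0.37 -> roll -0.000 dx 1.5 dy -0.2 dz 144.9 F [-0.8  0.1  0.6] gap 94.0 ff 0.0 t 39.1
green 520 [584.3 -24.9  52.7] ((583.9159545898438, -25.791622161865234), (54.72029495239258, 9.239554405212402), 16.822158813476562)
all 1279 [577.7  -5.   54.7] ((574.6920166015625, 3.293315887451172), (54.96440124511719, 70.27810668945312), 17.701282501220703)
```

View pics/w6.png

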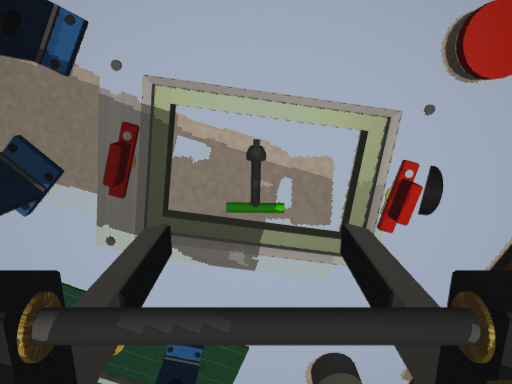

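The wrist view shows the key's shaft vertical at (256,180), between the fingers and aligned. I'll descend and grip.

>>> arm_command(plan=[[1, 0, 0, 0.03, 0], [1, 0, 0, 0.03, 0], [1, 0, 0, 0.03, 0], [1, 0, 0, 0.03, 0], [1, 0, 0, 0.016, 0], [1, 0, 0, 0.008, 0], [1, 0, 0, 0, 0], [-1, 0, 0, 0, 0], [-1, 0, 0, 0, 0], [-1, 0, 0, 0, 0], [-1, 0, 0, 0, 0], [-1, 0, 0, 0, 0], [-1, 0, 0, 0, 0], [-1, 0, 0, 0, 0], [-1, 0, 0, 0, 0], [-1, 0, 0, 0, 0], [-1, 0, 0, 0, 0], [-1, 0, 0, 0, 0]], newtons=30)

```text
clock: 41.42
eef_pos: [576.7, -0.4, 47.4]
eef_rot: [-3.142, -0.0, 1.876]
wrist_force: [-0.1, -0.3, 0.5]
finger_gap: 8.1
finger_force: 30.0
```

>>> arm_command(plan=[[-1, 0, 0, -0.01, 0], [-1, 0, 0, -0.02, 0], [-1, 0, 0, -0.03, 0], [-1, 0, 0, -0.03, 0], [-1, 0, 0, -0.02, 0], [-1, 0, 0, 0, 0]])

```text
clock: 42.18
eef_pos: [577.4, -0.5, 159.2]
eef_rot: [3.139, 0.001, 1.876]
wrist_force: [0.1, 0.6, -1.3]
finger_gap: 8.5
finger_force: 30.0
```

```bash
python3 -c "
from h import *
go(488.8,295.7,40,1.876)"
```

```text
now [577.4  -0.5 159.2] yaw 1.876 j6 -0.37 -> roll -0.000 dx 309.1 dy 4.5 dz 119.2 F [ 0.1  0.6 -1.3] gap 8.5 ff 30.0 t 42.2
```

>>> arm_command(plan=[[-1, 0.02, 0, 0, 0], [-1, 0.034, 0.001, 0, 0], [-1, 0.034, 0, 0, 0], [-1, 0.034, 0.001, 0, 0], [-1, 0.034, 0, 0, 0], [-1, 0.034, 0.001, 0, 0], [-1, 0.034, 0, 0, 0], [-1, 0.034, 0.001, 0, 0], [-1, 0.034, 0, 0, 0], [-1, 0.017, 0, 0, 0], [-1, 0, 0, 0, 0], [-1, 0, 0, 0.03, 0], [-1, 0, 0, 0.03, 0], [-1, 0, 0, 0.03, 0], [-1, 0, 0, 0.03, 0], [-1, 0, 0, 0.02, 0], [-1, 0, 0, 0, 0], [-1, 0, 0, 0, 0]])

```text
clock: 44.42
eef_pos: [488.4, 295.2, 18.3]
eef_rot: [3.141, -0.0, 1.875]
wrist_force: [0.2, -0.3, -0.7]
finger_gap: 8.0
finger_force: 30.0
```

```bash
python3 -c "
from h import *
go(488.8,295.7,9.5,1.876)"
```

```text
now [488.4 295.2  18.3] yaw 1.875 j6 0.18 -> roll -0.001 dx 0.4 dy 0.6 dz 8.8 F [ 0.2 -0.3 -0.7] gap 8.0 ff 30.0 t 44.4
```

>>> arm_command(plan=[[-1, 0, 0, 0.005, 0], [-1, 0, 0, 0.003, 0], [-1, 0, 0, 0, 0], [-0.5, 0, 0, 0, 0], [-0.5, 0, 0, 0, 0], [-0.5, 0, 0, 0, 0], [-0.5, 0, 0, 0, 0], [-0.5, 0, 0, -0.02, 0], [-0.5, 0, 0, -0.03, 0], [0, 0, 0, -0.04, 0], [1, 0, 0, -0.04, 0], [1, 0, 0, -0.04, 0], [1, 0, 0, -0.03, 0], [1, 0, 0, 0, 0]])

```text
clock: 46.18
eef_pos: [488.4, 295.9, 211.6]
eef_rot: [3.138, -0.001, 1.876]
wrist_force: [0.2, 0.6, -1.0]
finger_gap: 70.3
finger_force: 0.0
```

Run:
```python
from h import *
go(504.1,-363,215,1.495)
for n in('side','scene'):
  c=cam(n);P=cloud(c);hsv=cv2.cvtColor(c['img'],cv2.COLOR_BGR2HSV); H,S,V=[hsv[...,i].astype(int) for i in range(3)]
  m=(np.hypot(P[...,0]-489,P[...,1]-296)<75)&(H>40)&(H<80)&(S>120); q=P[m]; print(n,len(q),q.mean(0),q[:,2].max())
```

```text
now [488.4 295.9 211.6] yaw 1.876 j6 0.18 -> roll 0.381 dx -655.8 dy 65.5 dz -3.4 F [ 0.2  0.6 -1. ] gap 70.3 ff 0.0 t 46.2
side 131 [494.4 272.3  14.1] 18.728209206537144
scene 127 [500.2 266.9 117.1] 484.87244815955967
```

The key lies in the dish: T-bar at z ≈ 14, key mid about 3 mm from the centre. Back to the grate.

>>> arm_command(plan=[[1, 0, 0, 0, 0.187], [1, 0, 0, 0, 0.187], [1, -0.02, 0.002, 0, 0.007], [1, -0.042, 0.0042, 0, 0], [1, -0.042, 0.0042, 0, 0], [1, -0.042, 0.0042, 0, 0], [1, -0.042, 0.0042, 0, 0], [1, -0.042, 0.0042, 0, 0], [1, -0.042, 0.0042, 0, 0], [1, -0.042, 0.0042, 0, 0], [1, -0.042, 0.0042, 0, 0], [1, -0.042, 0.0042, 0, 0], [1, -0.042, 0.0042, 0, 0], [1, -0.042, 0.0042, 0, 0], [1, -0.042, 0.0042, 0, 0], [1, -0.042, 0.0042, 0, 0], [1, -0.042, 0.0042, 0, 0], [1, -0.042, 0.0042, 0, 0], [1, -0.006, 0.0006, 0, 0], [1, 0, 0, 0, 0]])

```text
clock: 48.78
eef_pos: [502.7, -363.7, 208.7]
eef_rot: [-3.141, -0.001, 1.497]
wrist_force: [0.5, 0.8, 0.2]
finger_gap: 94.1
finger_force: 0.0
```

```bash
python3 -c "
from h import *
go(504.1,-363,36,1.495)
c=cam('wrist');P=cloud(c)
m=(np.hypot(P[...,0]-504,P[...,1]+362)<50)&(P[...,2]>50)&(P[...,2]<66); q=P[m]; print('handle',len(q),q.mean(0),cv2.minAreaRect(q[:,:2].astype(np.float32)))
"
```

```text
now [ 502.7 -363.7  208.7] yaw 1.497 j6 -0.61 -> roll 0.002 dx 0.8 dy 1.4 dz 172.7 F [0.5 0.8 0.2] gap 94.1 ff 0.0 t 48.8
handle 776 [ 505.  -362.3   58.5] ((505.0105895996094, -364.28875732421875), (74.52095031738281, 9.88788890838623), 85.60675048828125)
```

>>> arm_command(plan=[[1, 0.001, 0.0014, 0.03, 0], [1, 0, 0, 0.035, 0], [1, 0, 0, 0.035, 0], [1, 0, 0, 0.035, 0], [1, 0, 0, 0.025, 0], [1, 0, 0, 0.012, 0], [1, 0, 0, 0, 0], [-1, 0, 0, 0, 0], [-1, 0, 0, 0, 0], [-1, 0, 0, 0, 0], [-1, 0, 0, 0, 0], [-1, 0, 0, 0, 0], [-1, 0, 0, 0, 0], [-1, 0, 0, 0, 0], [-1, 0, 0, 0, 0], [-1, 0, 0, 0, 0], [-1, 0, 0, 0, 0], [-1, 0, 0, 0, 0], [-1, 0, 0, 0, 0]], newtons=50)

```text
clock: 51.2
eef_pos: [504.9, -362.7, 37.4]
eef_rot: [-3.141, -0.0, 1.495]
wrist_force: [-0.3, 0.1, -0.2]
finger_gap: 8.5
finger_force: 50.0
```

>>> arm_command(plan=[[-1, 0, 0, -0.006, 0], [-1, 0, 0, -0.012, 0], [-1, 0, 0, -0.025, 0], [-1, 0, 0, -0.035, 0], [-1, 0, 0, -0.035, 0], [-1, 0, 0, -0.035, 0], [-1, 0, 0, -0.035, 0], [-1, 0, 0, -0.017, 0], [-1, 0, 0, 0, -0.125], [-1, 0, 0, 0, -0.124], [-1, 0, 0, 0, 0]])

```text
clock: 52.58
eef_pos: [504.8, -362.5, 236.9]
eef_rot: [-3.141, -0.001, 1.743]
wrist_force: [-0.3, -0.1, -5.3]
finger_gap: 8.7
finger_force: 50.0
```

```bash
python3 -c "
from h import *
go(578.6,11.4,99,1.744)"
```

```text
now [ 504.8 -362.5  236.9] yaw 1.743 j6 -0.85 -> roll -0.001 dx 355.6 dy 137.1 dz 137.9 F [-0.3 -0.1 -5.3] gap 8.7 ff 50.0 t 52.6
```

>>> arm_command(plan=[[-1, 0.016, 0.0062, 0, 0], [-1, 0.0324, 0.0125, 0, 0], [-1, 0.0324, 0.0125, 0, 0], [-1, 0.0324, 0.0125, 0, 0], [-1, 0.0324, 0.0125, 0, 0], [-1, 0.0324, 0.0125, 0, 0], [-1, 0.0324, 0.0125, 0, 0], [-1, 0.0324, 0.0125, 0, 0], [-1, 0.0324, 0.0125, 0, 0], [-1, 0.0324, 0.0125, 0, 0], [-1, 0.0324, 0.0125, 0, 0], [-1, 0.0156, 0.0062, 0, 0], [-1, 0, 0, 0, 0], [-1, 0, 0, 0.03, 0], [-1, 0, 0, 0.03, 0], [-1, 0, 0, 0.03, 0], [-1, 0, 0, 0.015, 0], [-1, 0, 0, 0, 0], [-1, 0, 0, 0, 0]])

```text
clock: 54.95
eef_pos: [579.7, 11.0, 133.8]
eef_rot: [3.14, 0.0, 1.743]
wrist_force: [0.2, -0.6, -4.9]
finger_gap: 8.4
finger_force: 50.0
```

```bash
python3 -c "
from h import *
go(578.6,11.4,100.4,1.744)
c=cam('wrist');cv2.imwrite('pics/w7.png',c['img'])"
```

```text
now [579.7  11.  133.8] yaw 1.743 j6 -0.22 -> roll -0.001 dx 0.6 dy -1.0 dz 33.4 F [ 0.2 -0.6 -4.9] gap 8.4 ff 50.0 t 55.0
```

View pics/w7.png

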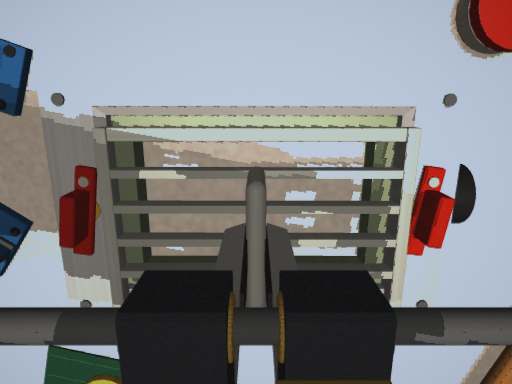

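The grate hangs level and square over the recess, with the handle at (256,230). I'll lower it.

>>> arm_command(plan=[[-1, 0.0005, -0.001, 0.01, 0], [-1, 0, 0, 0.008, 0], [-1, 0, 0, 0.005, 0], [-1, 0, 0, 0.003, 0], [-1, 0, 0, 0, 0]])

```text
clock: 55.62
eef_pos: [578.0, 11.6, 106.3]
eef_rot: [-3.141, -0.0, 1.744]
wrist_force: [-0.1, 0.1, -5.5]
finger_gap: 8.5
finger_force: 50.0
```

>>> arm_command(plan=[[-1, 0, 0, 0.003, 0], [-1, 0, 0, 0.002, 0], [-1, 0, 0, 0, 0], [-1, 0, 0, 0, 0]])

```text
clock: 56.12
eef_pos: [578.1, 11.6, 101.5]
eef_rot: [3.142, -0.0, 1.744]
wrist_force: [-0.3, 0.4, -5.6]
finger_gap: 8.4
finger_force: 50.0
```

>>> arm_command(plan=[[-1, 0, 0, 0.001, 0], [-1, 0, 0, 0.001, 0], [-1, 0, 0, 0, 0], [-1, 0, 0, 0, 0]])

```text
clock: 56.62
eef_pos: [578.2, 11.6, 100.4]
eef_rot: [3.141, 0.0, 1.744]
wrist_force: [-5.2, -0.1, 6.0]
finger_gap: 8.9
finger_force: 50.0
```

It seated at the predicted height. I'll release, rise and verify.

>>> arm_command(plan=[[1, 0, 0, 0, 0], [1, 0, 0, 0, 0], [1, 0, 0, 0, 0], [1, 0, 0, 0, 0], [1, 0, 0, 0, 0], [1, 0, 0, 0, 0], [1, 0, 0, -0.02, 0], [1, 0, 0, -0.03, 0], [1, 0, 0, -0.03, 0], [1, 0, 0, 0, 0], [1, 0, 0, 0, 0]])

```text
clock: 58.0
eef_pos: [577.7, 11.6, 178.5]
eef_rot: [-3.14, -0.0, 1.744]
wrist_force: [0.8, 1.0, -0.2]
finger_gap: 94.1
finger_force: 0.0
```

```bash
python3 -c "
from h import *
import g; g.grate()
go(693.8,30.8,92,1.61)"
```

```text
side 125 ((577.4885864257812, 12.206478118896484), (10.75658130645752, 73.22237396240234), 10.506406784057617) [122.7 125.9]
scene 131 ((578.8286743164062, 8.800609588623047), (10.892169952392578, 73.45091247558594), 10.046956062316895) [122.1 125.2]
wrist 1374 ((579.1224365234375, 9.744312286376953), (9.673452377319336, 74.85623931884766), 10.175071716308594) [122.  123.5]
now [577.7  11.6 178.4] yaw 1.744 j6 -0.22 -> roll 0.134 dx 14.7 dy 116.8 dz 86.4 F [-0.6  0.3 -0. ] gap 93.8 ff 0.0 t 58.1
```

>>> arm_command(plan=[[1, 0, 0, 0, 0.134], [1, 0.003, 0.0234, 0, 0], [1, 0.003, 0.0234, 0, 0], [1, 0.003, 0.0234, 0, 0], [1, 0.003, 0.0234, 0, 0], [1, 0.003, 0.0234, 0, 0], [1, 0, 0, 0, 0], [1, 0, 0, 0.03, 0], [1, 0, 0, 0.03, 0], [1, 0, 0, 0.015, 0], [1, 0, 0, 0.009, 0], [1, 0, 0, 0, 0], [1, 0, 0, 0, 0]], newtons=30)

```text
clock: 59.78
eef_pos: [694.8, 31.1, 96.6]
eef_rot: [3.14, 0.0, 1.61]
wrist_force: [-0.2, -0.3, -0.7]
finger_gap: 94.1
finger_force: 0.0
```

>>> arm_command(plan=[[-1, 0, 0, 0, 0], [-1, 0, 0, 0, 0], [-1, 0, 0, 0, 0], [-1, 0, 0, 0, 0], [-1, 0, 0, 0, 0], [-1, 0, 0, 0, 0], [-1, 0, 0, 0, 0], [-1, 0, 0, 0, 0], [-1, 0, 0, 0, 0], [-1, 0, 0, 0, 0], [-1, 0, 0, 0, 0.18], [-1, 0, 0, 0, 0.18], [-1, 0, 0, 0, 0.18], [-1, 0, 0, 0, 0.18], [-1, 0, 0, 0, 0.18], [-1, 0, 0, 0, 0.18], [-1, 0, 0, 0, 0.18], [-1, 0, 0, 0, 0.177], [-1, 0, 0, 0, 0], [-1, 0, 0, 0, 0]])

```text
clock: 62.28
eef_pos: [693.8, 31.1, 95.4]
eef_rot: [-3.141, 0.002, 0.173]
wrist_force: [-5.1, -0.8, 3.1]
finger_gap: 9.6
finger_force: 30.0
```

>>> arm_command(plan=[[1, 0, 0, 0, 0], [1, 0, 0, 0, 0], [1, 0, 0, 0, 0], [1, 0, 0, 0, 0], [1, 0, 0, 0, 0], [1, 0, 0, -0.02, 0], [1, 0, 0, -0.03, 0], [1, 0, 0, -0.03, 0], [1, 0, 0, -0.02, -0.187], [1, 0, 0, 0, -0.187], [1, 0, 0, 0, -0.187], [1, 0, 0, 0, -0.187], [1, 0, 0, 0, -0.187], [1, 0, 0, 0, -0.187], [1, 0, 0, 0, -0.187], [1, 0, 0, 0, -0.117], [1, 0, 0, 0, 0]])

```text
clock: 64.4
eef_pos: [694.5, 31.1, 196.9]
eef_rot: [3.14, 0.0, 1.598]
wrist_force: [0.1, 0.4, -0.2]
finger_gap: 94.0
finger_force: 0.0
```

```bash
python3 -c "
from h import *
go(463.1,-9.4,92,1.599)"
```

```text
now [694.5  31.1 196.9] yaw 1.598 j6 -0.04 -> roll -0.001 dx -34.0 dy -232.5 dz 104.9 F [ 0.1  0.4 -0.2] gap 94.0 ff 0.0 t 64.4
```

>>> arm_command(plan=[[1, -0.0042, -0.0291, 0, 0], [1, -0.0042, -0.0291, 0, 0], [1, -0.0042, -0.0291, 0, 0], [1, -0.0042, -0.0291, 0, 0], [1, -0.0042, -0.0291, 0, 0], [1, -0.0042, -0.0291, 0, 0], [1, -0.0042, -0.0291, 0, 0], [1, -0.0042, -0.0291, 0, 0], [1, 0, 0, 0, 0], [1, 0, 0, 0.03, 0], [1, 0, 0, 0.03, 0], [1, 0, 0, 0.025, 0], [1, 0, 0, 0.014, 0], [1, 0, 0, 0, 0], [1, 0, 0, 0, 0]])

```text
clock: 66.28
eef_pos: [463.3, -9.0, 97.4]
eef_rot: [3.14, 0.0, 1.598]
wrist_force: [-0.1, 0.6, 0.4]
finger_gap: 94.0
finger_force: 0.0
```

>>> arm_command(plan=[[-1, 0, 0, 0, 0], [-1, 0, 0, 0, 0], [-1, 0, 0, 0, 0], [-1, 0, 0, 0, 0], [-1, 0, 0, 0, 0], [-1, 0, 0, 0, 0], [-1, 0, 0, 0, 0], [-1, 0, 0, 0, 0], [-1, 0, 0, 0, 0], [-1, 0, 0, 0, 0], [-1, 0, 0, 0, 0.18], [-1, 0, 0, 0, 0.18], [-1, 0, 0, 0, 0.18], [-1, 0, 0, 0, 0.18], [-1, 0, 0, 0, 0.18], [-1, 0, 0, 0, 0.18], [-1, 0, 0, 0, 0.18], [-1, 0, 0, 0, 0.166], [-1, 0, 0, 0, 0], [-1, 0, 0, 0, 0]])

```text
clock: 68.78
eef_pos: [462.8, -8.8, 96.5]
eef_rot: [-3.141, -0.001, 0.177]
wrist_force: [4.9, 3.7, -2.2]
finger_gap: 9.8
finger_force: 30.0
```

>>> arm_command(plan=[[1, 0, 0, 0, 0], [1, 0, 0, 0, 0], [1, 0, 0, 0, 0], [1, 0, 0, 0, 0], [1, 0, 0, 0, 0], [1, 0, 0, -0.02, 0], [1, 0, 0, -0.03, 0], [1, 0, 0, -0.03, 0], [1, 0, 0, -0.02, 0], [1, 0, 0, 0, 0], [1, 0, 0, 0, 0]])

```text
clock: 70.15
eef_pos: [462.2, -8.9, 195.5]
eef_rot: [-3.141, 0.001, 0.173]
wrist_force: [0.6, -0.4, 0.5]
finger_gap: 94.0
finger_force: 0.0
```

```bash
python3 -c "
from h import *
go(561.7,-253.6,200,0.08)
for n in('side','scene'):
  c=cam(n);P=cloud(c);hsv=cv2.cvtColor(c['img'],cv2.COLOR_BGR2HSV); H,S,V=[hsv[...,i].astype(int) for i in range(3)]
  m=((H<7)|(H>172))&(S>140)
  for nm,p in(('near',(463,-10)),('far',(694,31))):
    for lo,hi in((104,115),(82,90)):
      q=P[m&(np.hypot(P[...,0]-p[0],P[...,1]-p[1])<45)&(P[...,2]>lo)&(P[...,2]<hi)]
      if len(q)>9: print(n,nm,lo,len(q),cv2.minAreaRect(q[:,:2].astype(np.float32)))
"
```

```text
now [462.2  -8.9 195.5] yaw 0.173 j6 1.30 -> roll 0.093 dx 79.6 dy 251.8 dz -4.5 F [ 0.6 -0.4  0.5] gap 94.0 ff 0.0 t 70.2
side near 104 59 ((462.3495788574219, -7.71342134475708), (31.735851287841797, 10.646771430969238), 5.274970054626465)
side near 82 88 ((462.69549560546875, -7.356751441955566), (62.61819076538086, 13.601163864135742), 10.608665466308594)
side far 104 45 ((693.962158203125, 32.08134841918945), (33.84469223022461, 9.6388578414917), 10.629066467285156)
side far 82 74 ((692.4109497070312, 31.18716812133789), (60.3307991027832, 14.71804428100586), 7.935303688049316)
scene near 104 37 ((464.0009460449219, -12.226202964782715), (31.493867874145508, 6.948222637176514), 12.108590126037598)
scene near 82 47 ((466.4693298339844, -12.607902526855469), (58.8243522644043, 12.200078964233398), 12.864001274108887)
scene far 104 56 ((694.7838134765625, 28.323341369628906), (31.17259979248047, 8.26008129119873), 8.512235641479492)
scene far 82 59 ((695.34326171875, 27.817705154418945), (60.96571350097656, 12.818406105041504), 11.851411819458008)
```

Both buttons are locked, at about 10° in the world, which is the box's own yaw. Next the bracket.

>>> arm_command(plan=[[1, 0, 0, 0, 0.093], [1, 0.01, 0.0315, 0, 0], [1, 0.01, 0.0315, 0, 0], [1, 0.01, 0.0315, 0, 0], [1, 0.01, 0.0315, 0, 0], [1, 0.01, 0.0315, 0, 0], [1, 0.01, 0.0315, 0, 0], [1, 0.01, 0.0315, 0, 0], [1, 0.01, 0.0315, 0, 0], [1, 0, 0, 0, 0], [1, 0, 0, 0, 0]])

```text
clock: 71.62
eef_pos: [562.1, -253.2, 195.7]
eef_rot: [-3.141, 0.001, 0.08]
wrist_force: [-0.1, -0.0, 0.4]
finger_gap: 94.2
finger_force: 0.0
```

```bash
python3 -c "
from h import *
go(561.7,-253.6,30,0.08)
c=cam('wrist');P=cloud(c);hsv=cv2.cvtColor(c['img'],cv2.COLOR_BGR2HSV); H,S,V=[hsv[...,i].astype(int) for i in range(3)]
q=P[(np.hypot(P[...,0]-562,P[...,1]+253)<45)&(H>98)&(H<118)&(S>130)&(P[...,2]>58)]; print(cv2.minAreaRect(q[:,:2].astype(np.float32)),np.percentile(q[:,2],95))
"
```

```text
now [ 562.1 -253.2  195.7] yaw 0.080 j6 1.01 -> roll -0.000 dx -0.4 dy 0.4 dz 165.7 F [-0.1 -0.   0.4] gap 94.2 ff 0.0 t 71.6
((561.5247802734375, -255.025634765625), (43.84817123413086, 9.322897911071777), 4.378971099853516) 67.88670019972409
```

>>> arm_command(plan=[[1, 0, 0.001, 0.03, 0], [1, 0, 0, 0.035, 0], [1, 0, 0, 0.035, 0], [1, 0, 0, 0.035, 0], [1, 0, 0, 0.02, 0], [1, 0, 0, 0.01, 0], [1, 0, 0, 0, 0], [-1, 0, 0, 0, 0], [-1, 0, 0, 0, 0], [-1, 0, 0, 0, 0], [-1, 0, 0, 0, 0], [-1, 0, 0, 0, 0], [-1, 0, 0, 0, 0], [-1, 0, 0, 0, 0], [-1, 0, 0, 0, 0], [-1, 0, 0, 0, 0], [-1, 0, 0, 0, 0], [-1, 0, 0, 0, 0], [-1, 0, 0, 0, 0]])

```text
clock: 74.05
eef_pos: [562.5, -254.7, 31.5]
eef_rot: [-3.141, 0.0, 0.08]
wrist_force: [0.3, 1.8, 0.6]
finger_gap: 10.1
finger_force: 30.0
```

>>> arm_command(plan=[[-1, 0, 0, -0.015, 0], [-1, 0, 0, -0.03, 0], [-1, 0, 0, -0.035, 0], [-1, 0, 0, -0.035, 0], [-1, 0, 0, -0.035, 0], [-1, 0, 0, -0.02, 0], [-1, 0, 0, 0, 0]])

```text
clock: 74.92
eef_pos: [562.9, -255.1, 203.5]
eef_rot: [3.14, -0.003, 0.08]
wrist_force: [-0.3, -0.0, -3.5]
finger_gap: 9.5
finger_force: 30.0
```

```bash
python3 -c "
from h import *
go(632.7,19.5,108,0.08)"
```

```text
now [ 562.9 -255.1  203.5] yaw 0.080 j6 1.01 -> roll -0.000 dx 91.5 dy -268.1 dz 95.5 F [-0.3 -0.  -3.5] gap 9.5 ff 30.0 t 74.9
```

>>> arm_command(plan=[[-1, 0.005, -0.015, 0, 0], [-1, 0.0102, -0.0298, 0, 0], [-1, 0.0102, -0.0298, 0, 0], [-1, 0.0102, -0.0298, 0, 0], [-1, 0.0102, -0.0298, 0, 0], [-1, 0.0102, -0.0298, 0, 0], [-1, 0.0102, -0.0298, 0, 0], [-1, 0.0102, -0.0298, 0, 0], [-1, 0.0102, -0.0298, 0, 0], [-1, 0.0056, -0.0148, 0, 0], [-1, 0, 0, 0, 0], [-1, 0, 0, 0.03, 0], [-1, 0, 0, 0.03, 0], [-1, 0, 0, 0.02, 0], [-1, 0, 0, 0.01, 0], [-1, 0, 0, 0, 0], [-1, 0, 0, 0, 0]])

```text
clock: 77.05
eef_pos: [633.4, 19.6, 112.5]
eef_rot: [3.141, -0.001, 0.08]
wrist_force: [-0.5, -0.5, -1.6]
finger_gap: 10.3
finger_force: 30.0
```

```bash
python3 -c "
from h import *
go(633.3,19.3,107,0.08)"
```

```text
now [633.4  19.6 112.5] yaw 0.080 j6 1.46 -> roll -0.000 dx -0.2 dy 0.3 dz 5.5 F [-0.5 -0.5 -1.6] gap 10.3 ff 30.0 t 77.0
```

>>> arm_command(plan=[[-1, 0, 0, 0.003, 0], [-1, 0, 0, 0.002, 0], [-1, 0, 0, 0, 0], [-1, 0, 0, 0, 0]])

```text
clock: 77.55
eef_pos: [633.0, 19.9, 106.5]
eef_rot: [-3.142, 0.0, 0.08]
wrist_force: [-0.1, 0.0, -2.0]
finger_gap: 9.8
finger_force: 30.0
```

>>> arm_command(plan=[[-1, 0, 0, 0.001, 0], [-1, 0, 0, 0, 0], [-1, 0, 0, 0, 0]])

```text
clock: 77.92
eef_pos: [633.1, 19.9, 106.4]
eef_rot: [3.142, -0.001, 0.08]
wrist_force: [-4.0, -0.0, 5.4]
finger_gap: 10.0
finger_force: 30.0
```

Contact. Release, rise, and go to the hub.

>>> arm_command(plan=[[1, 0, 0, 0, 0], [1, 0, 0, 0, 0], [1, 0, 0, 0, 0], [1, 0, 0, 0, 0], [1, 0, 0, 0, 0], [1, 0, 0, 0, 0], [1, 0, 0, -0.02, 0], [1, 0, 0, -0.03, 0], [1, 0, 0, -0.03, 0], [1, 0, 0, -0.02, -0.093], [1, 0, 0, 0, 0], [1, 0, 0, 0, 0]])

```text
clock: 79.42
eef_pos: [632.7, 19.9, 204.2]
eef_rot: [-3.141, 0.001, 0.171]
wrist_force: [-0.5, 0.8, -0.4]
finger_gap: 94.2
finger_force: 0.0
```

```bash
python3 -c "
from h import *
go(462.3,-246,200,0.173)"
```

```text
now [632.7  19.9 204.2] yaw 0.171 j6 1.37 -> roll -0.002 dx -213.6 dy 232.6 dz 4.2 F [-0.5  0.8 -0.4] gap 94.2 ff 0.0 t 79.4
```

>>> arm_command(plan=[[1, -0.0237, 0.0258, 0, 0], [1, -0.0237, 0.0258, 0, 0], [1, -0.0237, 0.0258, 0, 0], [1, -0.0237, 0.0258, 0, 0], [1, -0.0237, 0.0258, 0, 0], [1, -0.0237, 0.0258, 0, 0], [1, -0.0237, 0.0258, 0, 0], [1, -0.0237, 0.0258, 0, 0], [1, -0.0237, 0.0258, 0, 0], [1, 0, 0, 0, 0], [1, 0, 0, 0, 0]])

```text
clock: 80.8
eef_pos: [462.9, -245.1, 204.8]
eef_rot: [-3.141, 0.001, 0.172]
wrist_force: [0.0, 0.2, -0.2]
finger_gap: 93.9
finger_force: 0.0
```

```bash
python3 -c "
from h import *
go(462.3,-246,28,0.173)
c=cam('wrist');P=cloud(c);hsv=cv2.cvtColor(c['img'],cv2.COLOR_BGR2HSV); H,S,V=[hsv[...,i].astype(int) for i in range(3)]
q=P[(np.hypot(P[...,0]-462,P[...,1]+246)<35)&(H>15)&(H<34)&(S>100)&(P[...,2]>58)&(P[...,2]<75)]; print(len(q),cv2.minEnclosingCircle(q[:,:2].astype(np.float32)),np.percentile(q[:,2],95))
c=cam('side');P=cloud(c);hsv=cv2.cvtColor(c['img'],cv2.COLOR_BGR2HSV); H,S,V=[hsv[...,i].astype(int) for i in range(3)]
q=P[(np.hypot(P[...,0]-632,P[...,1]-20)<45)&(H>98)&(H<118)&(S>130)&(P[...,2]>137)]; print('brk',cv2.minAreaRect(q[:,:2].astype(np.float32)),np.percentile(q[:,2],95))
"
```

```text
now [ 462.9 -245.1  204.8] yaw 0.172 j6 0.84 -> roll -0.001 dx -0.7 dy 0.8 dz 176.8 F [ 0.   0.2 -0.2] gap 93.9 ff 0.0 t 80.8
704 ((462.32861328125, -247.8698272705078), 16.973447799682617) 67.94404597302892
brk ((629.4614868164062, 20.799728393554688), (39.9697265625, 9.214168548583984), 3.2447378635406494) 144.9594121775812
```

>>> arm_command(plan=[[1, -0.0005, 0.0015, 0.03, 0], [1, 0, 0, 0.035, 0], [1, 0, 0, 0.035, 0], [1, 0, 0, 0.035, 0], [1, 0, 0, 0.025, 0], [1, 0, 0, 0.016, 0], [1, 0, 0, 0, 0], [-1, 0, 0, 0, 0], [-1, 0, 0, 0, 0], [-1, 0, 0, 0, 0], [-1, 0, 0, 0, 0], [-1, 0, 0, 0, 0], [-1, 0, 0, 0, 0], [-1, 0, 0, 0, 0], [-1, 0, 0, 0, 0], [-1, 0, 0, 0, 0], [-1, 0, 0, 0, 0]])

```text
clock: 83.02
eef_pos: [462.6, -247.0, 29.4]
eef_rot: [-3.141, 0.0, 0.173]
wrist_force: [-1.3, 1.6, 1.5]
finger_gap: 32.8
finger_force: 30.0
```

>>> arm_command(plan=[[-1, 0, 0, -0.015, 0], [-1, 0, 0, -0.03, 0], [-1, 0, 0, -0.035, 0], [-1, 0, 0, -0.035, 0], [-1, 0, 0, -0.035, 0], [-1, 0, 0, -0.02, 0], [-1, 0, 0, 0, 0]])

```text
clock: 83.9
eef_pos: [462.9, -247.3, 201.2]
eef_rot: [3.14, -0.002, 0.173]
wrist_force: [-0.4, -0.4, -3.2]
finger_gap: 32.6
finger_force: 30.0
```

```bash
python3 -c "
from h import *
go(525,5,110,0.173)"
```

```text
now [ 462.9 -247.3  201.2] yaw 0.173 j6 0.84 -> roll -0.000 dx 104.6 dy -237.9 dz 91.2 F [-0.4 -0.4 -3.2] gap 32.6 ff 30.0 t 83.9
```

>>> arm_command(plan=[[-1, 0.0066, -0.0149, 0, 0], [-1, 0.0131, -0.0297, 0, 0], [-1, 0.0131, -0.0297, 0, 0], [-1, 0.0131, -0.0297, 0, 0], [-1, 0.0131, -0.0297, 0, 0], [-1, 0.0131, -0.0297, 0, 0], [-1, 0.0131, -0.0297, 0, 0], [-1, 0.0131, -0.0297, 0, 0], [-1, 0.0065, -0.0149, 0, 0], [-1, 0, 0, 0, 0], [-1, 0, 0, 0.03, 0], [-1, 0, 0, 0.03, 0], [-1, 0, 0, 0.02, 0], [-1, 0, 0, 0.01, 0], [-1, 0, 0, 0, 0], [-1, 0, 0, 0, 0]])

```text
clock: 85.9
eef_pos: [525.4, 4.9, 110.3]
eef_rot: [3.141, -0.001, 0.173]
wrist_force: [-0.3, 0.6, -2.7]
finger_gap: 32.5
finger_force: 30.0
```

>>> arm_command(plan=[[-1, 0, 0, 0.003, 0], [-1, 0, 0, 0.002, 0], [-1, 0, 0, 0, 0], [-1, 0, 0, 0, 0]])

```text
clock: 86.4
eef_pos: [525.0, 5.1, 104.4]
eef_rot: [3.142, 0.0, 0.173]
wrist_force: [-0.3, -0.2, -2.2]
finger_gap: 32.6
finger_force: 30.0
```

>>> arm_command(plan=[[-1, 0, 0, 0.001, 0], [-1, 0, 0, 0, 0], [-1, 0, 0, 0, 0]])

```text
clock: 86.78
eef_pos: [525.1, 5.1, 104.4]
eef_rot: [3.141, -0.001, 0.173]
wrist_force: [-6.5, 0.1, 8.6]
finger_gap: 32.9
finger_force: 30.0
```

>>> arm_command(plan=[[1, 0, 0, 0, 0], [1, 0, 0, 0, 0], [1, 0, 0, 0, 0], [1, 0, 0, 0, 0], [1, 0, 0, 0, 0], [1, 0, 0, 0, 0], [1, 0, 0, -0.02, 0], [1, 0, 0, -0.03, 0], [1, 0, 0, -0.04, 0], [1, 0, 0, -0.04, 0], [1, 0, 0, -0.03, 0], [1, 0, 0, 0, 0], [1, 0, 0, 0, 0]])

```text
clock: 88.4
eef_pos: [524.7, 5.1, 262.4]
eef_rot: [-3.141, 0.001, 0.173]
wrist_force: [-0.2, -0.1, 0.3]
finger_gap: 93.8
finger_force: 0.0
```

Run:
```python
from h import *
for n in('scene','side'):
    c=cam(n); P=cloud(c); hsv=cv2.cvtColor(c['img'],cv2.COLOR_BGR2HSV); H,S,V=[hsv[...,i].astype(int) for i in range(3)]
    box=np.hypot(P[...,0]-578,P[...,1]-10)<110
    for k,m in{'blue':(H>98)&(H<118)&(S>130),'brass':(H>18)&(H<32)&(S>110)}.items():
        q=P[m&box&(P[...,2]>137)&(P[...,2]<150)]
        print(n,k,len(q),cv2.minAreaRect(q[:,:2].astype(np.float32)))
    cv2.imwrite(f'pics/{n}9.png',c['img'])
import g; g.grate(); print(manip.read_state()['eef_pos'])
```

```text
scene blue 69 ((633.4954833984375, 16.8953857421875), (39.082733154296875, 9.22116756439209), 4.470620632171631)
scene brass 3 ((528.1580200195312, 2.4295363426208496), (11.48703670501709, 3.509458303451538), 55.36384201049805)
side blue 64 ((629.094482421875, 20.360939025878906), (43.238136291503906, 10.377870559692383), 1.373637080192566)
side brass 83 ((522.7596435546875, 6.884304046630859), (30.794118881225586, 29.4133358001709), 42.5968132019043)
side 125 ((579.0548706054688, 11.979400634765625), (11.675559043884277, 73.5950927734375), 10.541033744812012) [122.5 126. ]
scene 132 ((579.0509643554688, 8.194316864013672), (10.270237922668457, 72.56060028076172), 9.333377838134766) [122.1 124.9]
wrist 876 ((579.1976928710938, 9.39730453491211), (9.145624160766602, 74.2855224609375), 9.92104721069336) [122.  123.6]
[524.8   5.1 262.7]
```

View pics/side9.png

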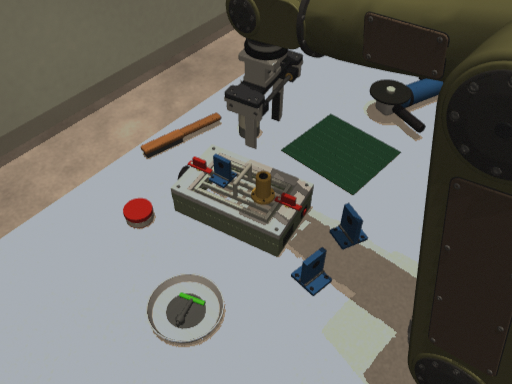

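The final side view shows the grate seated and both buttons locked at (200,165) and (289,203). The hub at (263,187) and the bracket at (221,170) stand where they were, and the key is in the dish at (188,303). The arm is clear.

```bash
python3 -c "
from cell import ticket
print(ticket.sign_off())"
```

```text
the job is handed in; nothing more can be done
None
```

The job is handed in at about 88 s of the 147 s allowed. By the last camera check, the key is in the dish, the grate is seated with both buttons locked, and the hub and bracket stand within a few mm of where they began. The sign-off gave no verdict.

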